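# Seal the pill cassettes in the pedal press

## Robot

A 6-joint arm with a two-finger parallel gripper is mounted at the origin on the work surface. World frame = base frame: x ahead of the robot, y to its left, z up, the work surface at z = 0. Lengths are in mm, angles in rad, forces in N, time in s.
With the tool pointing down it reaches from about 300 to 775 mm from the base axis. Payload 14.6 kg.
Tool frame: the origin (TCP) lies midway between the tips of the shut fingers; the grasp point (between the pads) lies 19 mm behind it; x points along the fingers, z is the direction in which the jaws open and shut, and the axes are right-handed (so a half turn about x gives the same grasp; the last joint's range is limited). The gripper opens to 94 mm and grips with 3 to 60 N. Pads are 16 mm wide; open, the fingers measure 119 mm over their backs; the gripper's body (75 mm by 177 mm) begins 78 mm behind the grasp point.
Start: joints at [-1.215, 0.3, 1.521, -0, 1.321, -0.067], TCP at [225.666, -501.562, 205.446] pointing down, gripper open.
Joint ranges: [-3.03, 3.03], [-0.79, 2.21], [0.23, 2.52], [-1.04, 4.18], [0, 3.07], [-2.55, 2.55]. Speed limits (rad/s): [2.22, 2.22, 2.57, 3.14, 3.14, 3.14].

## Interface

Orientations are given as [roll, pitch, yaw] about the fixed x, y, z axes, in that order (R = Rz(yaw) Ry(pitch) Rx(roll)).
In Python, from cell import * gives the robot as it stands.
- The arm moves only by the tool play_rows, never from a script. Its argument "motion" is one flat list of numbers, 7 for each row, row after row: the turn, a rotation vector about the tool's x, y, z in rad, then the shift along the tool's x, y, z in m, then the closure, from -1 (fully open) to 1 (shut), so that 0 is half open. In form: [rx, ry, rz, x, y, z, fingers, rx, ry, rz, x, y, z, fingers, ...]. A call has 1 to 20 rows; each row shifts and turns the pose as measured when the row begins, along the tool's axes as they then stand; what a row does not reach is not made up. A row lasts 1/10 s, in which the tool goes at most 50 mm and 8.59 degrees, less where a joint would pass 70% of its speed; a pose out of reach is approached as far as the arm can. A call with a gripper value outside its range is refused whole. The fingers move at their own pace and stop on an object; "newtons" is the grip in N (left out, the last holds). Time passes only in rows, so rows that do not move let the fingers close. It gives the time, the measured TCP pose, the force and the opening at its end, in the units of the state.
- read_state(): the state, without advancing time (a new reading comes with each control period).
- camera(name): name is "scene" or "top" or "wrist"; returns (picture, depth): 420x560x3 uint8, blue, green, red; 420x560 float32, mm along the optical axis (not along the pixel's ray), 0 where there is no reading.
- camera_params(name): a dict with "fx", "fy", "cx", "cy" (pixels), "T" (4x4, takes a point from camera to world coordinates). Camera axes: x right, y down, z forward; pixel columns grow to the right and rows downward; lengths in mm; the calibration is good to about 2 mm. The wrist camera is an equidistant fisheye: a pixel r from the principal point sees the ray r / f radians off the axis. A picture is of the moment at which its call begins: read the wrist's pose just before it. camera_params takes no time and is no camera call; for the wrist camera it gives the pose at the moment of the call.
- sign_off(): hands the job in, once; it reports no verdict.
Trained networks look in the newest picture that a camera, given by its name, has taken for a name from the list of things; names that differ only in an ending like _2 or _b are one class to them, and where a whole thing is asked for, a point or a joint stands for the part that bears it (a point fixed in the world has none). Each returns a list of dicts, best first, with "conf" (0 to 1); they miss things now and then, are a little off and sometimes report something else, mostly with a low value. They report only what shows in the picture. A call takes as long as a camera call. They do not tell look-alikes from the thing itself.
- masks_of(camera, name): "region" (420x560 bool, what is visible of it).
- place_of(camera, name): "at" ([x, y, z] in mm, in the coordinates of the camera as it stood for that picture, good to about 4 mm: a listed point, or the origin of a listed thing).
The state is a dict: "clock": time; "joints": joint angles; "qd": joint speeds; "effort": joint torques, N m; "eef_pos": TCP position; "eef_rot": TCP orientation; "wrist_force": force on the tool from outside, world axes, zero at the start; "moment": the same for the moment, N m; "finger_gap": finger opening in mm.
Only numpy, scipy, OpenCV 4.12 (cv2) and the standard library are available. Lean on these libraries where they do the work, as an engineer would, in place of code of your own. Each camera call takes 0.05 s, during which the arm holds its last target.

## Task

Put all the pill cassettes on the bed of the sealing press, one to a bay, each pushed fully home with its foil tab end against the back fence and its side against the bay's left-hand stop, and let go of them. Then, with all of them home, press the pedal right down to its stop and hold it there for two seconds to seal them together, let the pedal come back up, and lay all the cassettes flat and upright side by side in the grey tray. Leave the jar, bottles and other things on the table alone.

Things in the scene. Friction and masses are not known exactly. Their poses are not given: they have to be found in the camera images.
- cassette1: White pill cassette, 70-170 g; 3 or 4 are present. Body 64 x 50 x 24 mm high, amber windows on top; at its +x end a tab 26 long, 50 wide, 12 high with foil (90 mm long overall). Grip fin on the lid: 44 long (x), 14 thick (y), z 24 to 48 mm, centred at x = -13 mm. Origin: centre of the 90 x 50 underside; +x to the tab, z up. Starts on the table, tab away from the robot within 0.6 rad.
- cassette2: White pill cassette, 70-170 g; 3 or 4 are present. Body 64 x 50 x 24 mm high, amber windows on top; at its +x end a tab 26 long, 50 wide, 12 high with foil (90 mm long overall). Grip fin on the lid: 44 long (x), 14 thick (y), z 24 to 48 mm, centred at x = -13 mm. Origin: centre of the 90 x 50 underside; +x to the tab, z up. Starts on the table, tab away from the robot within 0.6 rad.
- cassette3: White pill cassette, 70-170 g; 3 or 4 are present. Body 64 x 50 x 24 mm high, amber windows on top; at its +x end a tab 26 long, 50 wide, 12 high with foil (90 mm long overall). Grip fin on the lid: 44 long (x), 14 thick (y), z 24 to 48 mm, centred at x = -13 mm. Origin: centre of the 90 x 50 underside; +x to the tab, z up. Starts on the table, tab away from the robot within 0.6 rad.
- cassette4: White pill cassette, 70-170 g; 3 or 4 are present. Body 64 x 50 x 24 mm high, amber windows on top; at its +x end a tab 26 long, 50 wide, 12 high with foil (90 mm long overall). Grip fin on the lid: 44 long (x), 14 thick (y), z 24 to 48 mm, centred at x = -13 mm. Origin: centre of the 90 x 50 underside; +x to the tab, z up. Starts on the table, tab away from the robot within 0.6 rad.
- cassette1_tab (a point): Middle of the foil strip on top of the tab of cassette1: x +33, z +12 mm from its origin, same axes.
- cassette2_tab (a point): Middle of the foil strip on top of the tab of cassette2: x +33, z +12 mm from its origin, same axes.
- cassette3_tab (a point): Middle of the foil strip on top of the tab of cassette3: x +33, z +12 mm from its origin, same axes.
- cassette4_tab (a point): Middle of the foil strip on top of the tab of cassette4: x +33, z +12 mm from its origin, same axes.
- bay1 (a point): First (rightmost, -y) bay of four on the press bed (bed 16 mm above the table). Point: where the underside centre of a cassette lies when home. x into the press, y left. Fence face at x +45 mm (16 high); side stop face at y +25, x +15 to +45 (10 thick, 10 high). Bed runs to x -100. Bays 76 mm apart: 16 mm free on the -y side of a home cassette. Any cassette, any bay.
- bay2 (a point): Second bay of four on the press bed (bed 16 mm above the table). Point: where the underside centre of a cassette lies when home. x into the press, y left. Fence face at x +45 mm (16 high); side stop face at y +25, x +15 to +45 (10 thick, 10 high). Bed runs to x -100. Bays 76 mm apart: 16 mm free on the -y side of a home cassette. Any cassette, any bay.
- bay3 (a point): Third bay of four on the press bed (bed 16 mm above the table). Point: where the underside centre of a cassette lies when home. x into the press, y left. Fence face at x +45 mm (16 high); side stop face at y +25, x +15 to +45 (10 thick, 10 high). Bed runs to x -100. Bays 76 mm apart: 16 mm free on the -y side of a home cassette. Any cassette, any bay.
- bay4 (a point): Fourth (leftmost, +y) bay of four on the press bed (bed 16 mm above the table). Point: where the underside centre of a cassette lies when home. x into the press, y left. Fence face at x +45 mm (16 high); side stop face at y +25, x +15 to +45 (10 thick, 10 high). Bed runs to x -100. Bays 76 mm apart: 16 mm free on the -y side of a home cassette. Any cassette, any bay.
- pedal_pad (a point): Middle of the top of the black rubber pad (56 x 60 mm) near the free end of the grey pedal, a plate 140 x 68 mm at the left (+y) of the press, hinged at its far end and rising towards the robot. 77 mm above the table at rest, 49 at the stop, moving 7 mm along the bays' -x on the way. x of its frame: along the plate away from the robot; z out of the pad.
- pedal (a joint): Pedal angle: 0 up, 0.25 rad at the stop. Sprung: 5 N on the pad starts it, 11 N holds it at the stop; it returns when let go. It drives the dark bar across all bays (x +23 to +41 mm, underside 35 mm, top 54 mm above the bed) 22 mm down over the tabs. Slide cassettes in and out under it 40 mm along x; never lift them under it. Columns and housing: up to 84 mm above the table.
- tray: Grey open tray, 140 (x) x 270 (y) x 18 mm high outside, walls and floor 5 mm thick, fixed to the table. Origin: centre of its underside; y along its length.
- jar: Small white jar, 44 mm wide, 55 mm high, standing among the cassettes: leave it alone. Origin: centre of its underside.
- amber: Amber bottle, 64 mm wide, 130 mm high: leave alone. Origin: centre of its underside.
- mortar: White mortar bowl, 100 mm wide, 70 mm high: leave alone. Origin: centre of its underside.
- vial: Clear vial with a red cap, 30 mm wide, 60 mm high: leave alone. Origin: centre of its underside.
- tub: White tub, 80 mm wide, 70 mm high: leave alone. Origin: centre of its underside.
There are look-alikes about, which are no part of the job. What is shaped like the cassette3 but blue or green is not meant. What is shaped like the cassette2 but yellow is not meant.

How it is judged:
By the outcome, as a careful person would: the job done as asked, in the order asked, and still so for the second after the job is handed in, with the robot touching nothing.
Of cassette1, cassette2, cassette3, cassette4 only 3 to 4 are there at a start; the rules pass over those that are not, and their reading is None.
At some moment in a run one of cassette1, cassette2, cassette3, cassette4 may be knocked a few centimetres aside while the robot is not near it.
It also fails if it takes over 210 s, if anything falls off the work surface, if the arm or the gripper's body presses on something with over 40 N, if the wrist force passes 120 N, or if a joint passes its speed limit or range.

## Working session

There is one attempt and no reset: what is moved stays moved. The work goes in short steps, Python scripts to look and compute and a tool call to move; the robot and the scene stay as the last step left them, time stands still between calls to the robot, and variables do not carry over. Pictures are saved under pics/ and viewed, and the job is handed in when it is done.

Besides the shell and the picture viewer there is one more tool, called as name(argument=value, ...) on one line, values as JSON. play_rows: Moves the arm, as the interface text tells. Its arguments: {"type":"object","properties":{"motion":{"type":"array","items":{"type":"number"}},"newtons":{"type":"number"}},"required":["motion"]}

```bash
ls; mkdir -p pics; cat > h.py <<'E'
from cell import *
import numpy as np, cv2
from scipy.spatial.transform import Rotation as R
def save(n,f,img=None):
    p=camera(n)[0] if img is None else img
    cv2.imwrite('pics/'+f+'.png',p)
E
python3 - <<'E'
from h import *
s=read_state();print(s)
for n in ['scene','top','wrist']:
    p,d=camera(n);save(n,n+'0',p);np.savez('pics/%s0.npz'%n,p=p,d=d,**camera_params(n))
    print(n,{k:np.round(v,3) for k,v in camera_params(n).items()})
E
```

```text
pics
{'clock': 0.0, 'joints': array([-1.21460052e+00,  3.00431381e-01,  1.52159167e+00, -3.73563487e-05,
        1.32070903e+00, -6.65827444e-02]), 'qd': array([ 0.00117255,  0.00016411, -0.00075517, -0.00019557,  0.00019177,
       -0.00072815]), 'effort': array([-3.07143000e-04, -5.31807518e+01, -3.52734876e+01,  7.08905468e-02,
        2.45118613e-02, -8.67031895e-05]), 'eef_pos': array([ 225.56540982, -501.32149375,  204.90364144]), 'eef_rot': array([3.10675511, 1.56965632, 1.9587466 ]), 'wrist_force': array([0.50194613, 0.54279609, 0.28942919]), 'moment': array([-0.02195375, -0.00742504,  0.00224285]), 'finger_gap': 93.54667985830838}
scene {'fx': np.float64(385.098), 'fy': np.float64(385.098), 'cx': np.float64(281.285), 'cy': np.float64(214.51), 'T': array([[ 3.17000e-01,  5.62000e-01, -7.64000e-01,  1.38823e+03],
       [ 9.48000e-01, -1.87000e-01,  2.56000e-01, -2.91234e+02],
       [ 1.00000e-03, -8.06000e-01, -5.92000e-01,  7.57209e+02],
       [ 0.00000e+00,  0.00000e+00,  0.00000e+00,  1.00000e+00]])}
top {'fx': np.float64(389.188), 'fy': np.float64(389.188), 'cx': np.float64(281.537), 'cy': np.float64(208.989), 'T': array([[-2.500000e-02, -9.980000e-01,  6.400000e-02,  4.767740e+02],
       [-1.000000e+00,  2.400000e-02, -1.400000e-02,  4.095000e+00],
       [ 1.200000e-02, -6.400000e-02, -9.980000e-01,  1.106201e+03],
       [ 0.000000e+00,  0.000000e+00,  0.000000e+00,  1.000000e+00]])}
wrist {'fx': np.float64(325.192), 'fy': np.float64(325.192), 'cx': np.float64(280.462), 'cy': np.float64(209.365), 'T': array([[ 4.11000e-01, -8.78000e-01, -2.45000e-01,  2.96895e+02],
       [-9.12000e-01, -3.96000e-01, -1.09000e-01, -4.69278e+02],
       [-1.00000e-03,  2.68000e-01, -9.63000e-01,  3.84109e+02],
       [ 0.00000e+00,  0.00000e+00,  0.00000e+00,  1.00000e+00]])}
```

View pics/top0.png

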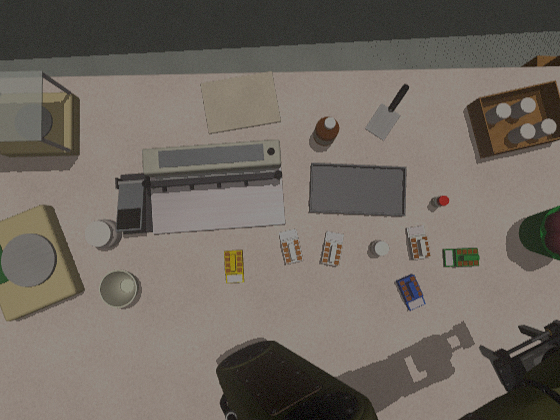

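View pics/scene0.png

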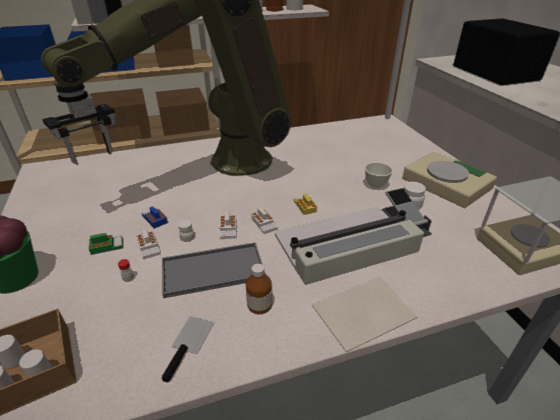

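View pics/wrist0.png

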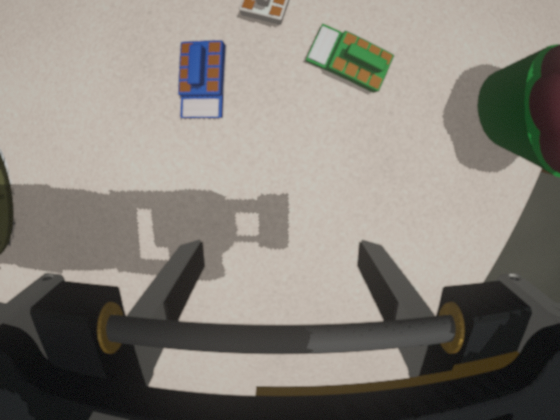

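The top view shows three white cassettes at about (291,247), (333,249) and (418,243). The blue (410,292), green (461,257) and yellow (233,265) ones are look-alikes. The press spans about (115–285, 140–235), with the pedal at its left at (132,205). The tray is at (358,190) and the jar at (379,248).

```bash
cat >> h.py <<'E'
def cam2w(cp,p): 
    p=np.asarray(p,float); return (cp['T'][:3,:3]@p.T).T+cp['T'][:3,3]
def pix(cp,u,v,d): 
    return cam2w(cp,np.stack([(u-cp['cx'])/cp['fx']*d,(v-cp['cy'])/cp['fy']*d,d],-1))
def proj(cp,P):
    c=cp['T'][:3,:3].T@(np.asarray(P,float)-cp['T'][:3,3]); return c[0]/c[2]*cp['fx']+cp['cx'],c[1]/c[2]*cp['fy']+cp['cy']
E
python3 - <<'E'
from h import *
names=['cassette1','cassette1_tab','bay1','bay2','bay3','bay4','pedal_pad','tray','jar','pedal','amber']
for cam in ['top','scene']:
    p,d=camera(cam);cp=camera_params(cam)
    for n in names:
        try:
            for r in place_of(cam,n)[:8]:
                print(cam,n,round(r['conf'],2),np.round(cam2w(cp,r['at'])), np.round(proj(cp,cam2w(cp,r['at']))))
        except Exception as e: print(cam,n,e)
    if cam=='top':
        cv2.imwrite('pics/topA.png',cv2.resize(p[200:330,200:500],None,fx=2.6,fy=2.6,interpolation=cv2.INTER_CUBIC))
        cv2.imwrite('pics/topB.png',cv2.resize(p[120:250,90:300],None,fx=3.8,fy=3.8,interpolation=cv2.INTER_CUBIC))
E
```

```text
top cassette1 0.95 [390. 126.   4.] [234. 266.]
top cassette1 0.87 [ 432. -149.    3.] [331. 249.]
top cassette1 0.85 [446. -33.  -3.] [290. 245.]
top cassette1 0.7 [ 404. -512.   -2.] [459. 255.]
top cassette1 0.65 [ 450. -390.    0.] [416. 240.]
top cassette1_tab 0.97 [ 464. -156.   13.] [334. 237.]
top bay1 0.81 [605.  57.  17.] [257. 189.]
top bay1 0.81 [598. 131.  16.] [231. 192.]
top bay1 0.69 [596. 209.  20.] [202. 193.]
top bay1 0.64 [591. 280.  19.] [177. 196.]
top bay2 0.81 [605.  57.  17.] [257. 189.]
top bay2 0.81 [598. 131.  16.] [231. 192.]
top bay2 0.69 [596. 209.  20.] [202. 193.]
top bay2 0.64 [591. 280.  19.] [177. 196.]
top bay3 0.81 [605.  57.  17.] [257. 189.]
top bay3 0.81 [598. 131.  16.] [231. 192.]
top bay3 0.69 [596. 209.  20.] [202. 193.]
top bay3 0.64 [591. 280.  19.] [177. 196.]
top bay4 0.81 [605.  57.  17.] [257. 189.]
top bay4 0.81 [598. 131.  16.] [231. 192.]
top bay4 0.69 [596. 209.  20.] [202. 193.]
top bay4 0.64 [591. 280.  19.] [177. 196.]
top pedal_pad 0.74 [525. 396.  77.] [128. 220.]
top pedal_pad 0.48 [ 430. -276.   -2.] [376. 248.]
top tray 0
[... 1125 characters left out ...]
29.]
scene bay3 0.74 [600. 131.  17.] [331. 239.]
scene bay3 0.62 [597. 206.  18.] [354. 233.]
scene bay4 0.95 [601.  57.  15.] [309. 245.]
scene bay4 0.76 [597. 283.  17.] [376. 229.]
scene bay4 0.74 [600. 131.  17.] [331. 239.]
scene bay4 0.62 [597. 206.  18.] [354. 233.]
scene pedal_pad 0.93 [530. 394.  79.] [399. 194.]
scene tray 0.86 [ 600. -226.   -1.] [213. 271.]
scene tray 0.19 [472. -26.   9.] [269. 227.]
scene jar 0.7 [ 432. -272.   -2.] [188. 237.]
scene jar 0.51 [531. 395.  74.] [399. 196.]
scene pedal it knows: amber, bay, cassette, cassette1_tab, cassette2_tab, cassette3_tab, cassette4_tab, jar, mortar, pedal_pad, tray, tub, vial
scene amber 0.94 [ 755. -135.   -1.] [260. 304.]
```

View pics/topA.png

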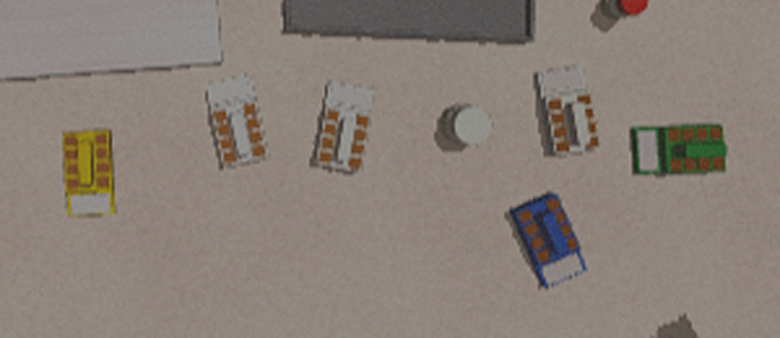

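View pics/topB.png

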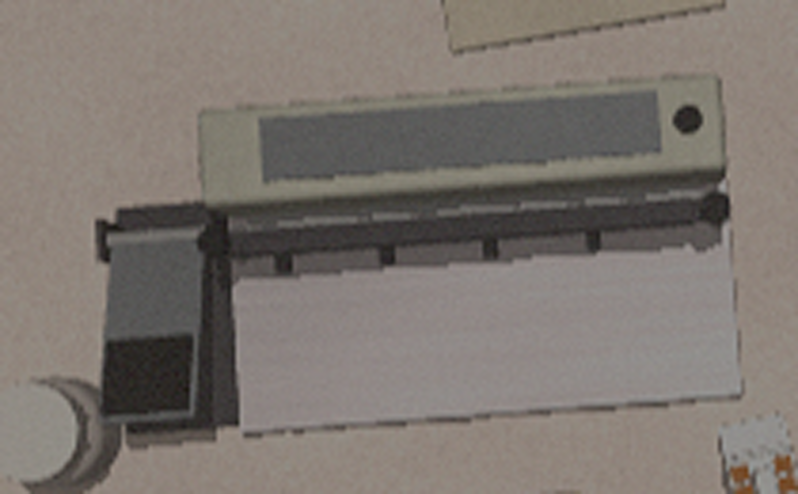

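```bash
python3 - <<'E'
from h import *
s=read_state(); M=R.from_euler('xyz',s['eef_rot']).as_matrix(); print(M.round(3))
cp=camera_params('wrist'); C=M.T@(cp['T'][:3,3]-s['eef_pos']); print(C, (M.T@cp['T'][:3,:3]).round(4))
# top: edges of bed & tray by depth
p,d=camera('top');cp=camera_params('top')
v,u=np.mgrid[0:420,0:560]; W=pix(cp,u,v,d)
for (a,b) in [((600,100),None),((560,100),None),((560,200),None),((600,-200),None),((440,-100),None),((440,100),None),((550,0),None),((480,200),None)]:
    q=np.hypot(W[...,0]-a[0] if 0 else W[...,0]-a[0],W[...,1]-a[1])<8
    print(a,np.median(W[q][:,2]).round(1), q.sum())
E
```

```text
[[ 0.     0.912  0.41 ]
 [-0.     0.41  -0.912]
 [-1.    -0.     0.   ]]
[-179.06213238   78.2106403    -0.19820058] [[ 6.000e-04 -2.680e-01  9.634e-01]
 [ 7.000e-04 -9.634e-01 -2.680e-01]
 [ 1.000e+00  8.000e-04 -3.000e-04]]Traceback (most recent call last):
  File "<stdin>", line 6, in <module>
  File "h.py", line 10, in pix
    return cam2w(cp,np.stack([(u-cp['cx'])/cp['fx']*d,(v-cp['cy'])/cp['fy']*d,d],-1))
  File "h.py", line 8, in cam2w
    p=np.asarray(p,float); return (cp['T'][:3,:3]@p.T).T+cp['T'][:3,3]
                                   ~~~~~~~~~~~~~~^~~~
ValueError: matmul: Input operand 1 has a mismatch in its core dimension 0, with gufunc signature (n?,k),(k,m?)->(n?,m?) (size 560 is different from 3)
```

```bash
cat > h.py <<'E'
from cell import *
import numpy as np, cv2
from scipy.spatial.transform import Rotation as R
def save(n,f,img=None):
    p=camera(n)[0] if img is None else img
    cv2.imwrite('pics/'+f+'.png',p)
def cam2w(cp,p): 
    p=np.asarray(p,float); return p@cp['T'][:3,:3].T+cp['T'][:3,3]
def pix(cp,u,v,d): 
    return cam2w(cp,np.stack([(u-cp['cx'])/cp['fx']*d,(v-cp['cy'])/cp['fy']*d,d],-1))
def wpix(cp,u,v,d):
    x=(u-cp['cx'])/cp['fx'];y=(v-cp['cy'])/cp['fy'];r=np.hypot(x,y)+1e-9;t=np.tan(r)/r
    return cam2w(cp,np.stack([x*t*d,y*t*d,d],-1))
def proj(cp,P,fish=False):
    c=(np.asarray(P,float)-cp['T'][:3,3])@cp['T'][:3,:3]
    x=c[...,0]/c[...,2];y=c[...,1]/c[...,2]
    if fish:
        r=np.hypot(x,y)+1e-9;k=np.arctan(r)/r;x=x*k;y=y*k
    return np.stack([x*cp['fx']+cp['cx'],y*cp['fy']+cp['cy']],-1)
def pose():
    s=read_state();M=R.from_euler('xyz',s['eef_rot']).as_matrix()
    return s,s['eef_pos'],np.arctan2(M[1,1],M[0,1]),M
def go(goal,psi=None,v=42.,c=-1,start=None):
    """print rows for straight move to goal, tool down"""
    s,p,y,M=pose()
    if start is not None:p,y=np.array(start[:3],float),start[3]
    if psi is None: psi=y
    d=np.array(goal,float)-p; dy=(psi-y+np.pi)%(2*np.pi)-np.pi
    n=int(max(1,np.ceil(np.linalg.norm(d)/v),np.ceil(abs(dy)/.14)))
    rows=[];a=y
    for i in range(n):
        st=d/n/1000; ty=np.array([np.cos(a),np.sin(a)]);tz=np.array([np.sin(a),-np.cos(a)])
        rows.append([round(-dy/n,3),0,0,round(-st[2],4),round(float(st[:2]@ty),4),round(float(st[:2]@tz),4),c]);a+=dy/n
    print(n,'from',p.round(1),round(y,3),'tilt',(R.from_matrix(np.array([[0,np.cos(y),np.sin(y)],[0,np.sin(y),-np.cos(y)],[-1,0,0]]).T@M).as_rotvec()).round(3),'F',s['wrist_force'].round(1),'t',round(s['clock'],2),'gap',round(s['finger_gap'],1))
    print(','.join(repr(x+0.0) if x else '0' for r in rows for x in r))
E
python3 - <<'E'
from h import *
p,d=camera('top');cp=camera_params('top')
v,u=np.mgrid[0:420,0:560]; W=pix(cp,u,v,d)
for a in [(600,100),(560,100),(560,200),(600,-200),(440,-100),(440,100),(550,0),(480,200)]:
    q=np.hypot(W[...,0]-a[0],W[...,1]-a[1])<8
    print(a,np.median(W[q][:,2]).round(1), q.sum())
go([400,-100,205],0)
E
```

```text
(600, 100) 16.9 26
(560, 100) 17.3 25
(560, 200) 16.8 23
(600, -200) 6.0 25
(440, -100) 1.2 24
(440, 100) 2.2 25
(550, 0) 17.9 26
(480, 200) 1.3 24
11 from [ 225.7 -501.6  205.5] 0.423 tilt [ 0. -0.  0.] F [-0.2 -0.1  0.1] t 1.35 gap 94.0
np.float64(0.038),0,0,0,0.0294,-0.0268,-1.0,np.float64(0.038),0,0,0,0.0284,-0.0279,-1.0,np.float64(0.038),0,0,0,0.0273,-0.029,-1.0,np.float64(0.038),0,0,0,0.0262,-0.03,-1.0,np.float64(0.038),0,0,0,0.025,-0.031,-1.0,np.float64(0.038),0,0,0,0.0238,-0.0319,-1.0,np.float64(0.038),0,0,0,0.0225,-0.0328,-1.0,np.float64(0.038),0,0,0,0.0213,-0.0336,-1.0,np.float64(0.038),0,0,0,0.0199,-0.0344,-1.0,np.float64(0.038),0,0,0,0.0186,-0.0352,-1.0,np.float64(0.038),0,0,0,0.0172,-0.0359,-1.0
```

play_rows(motion=[0.038, 0, 0, 0, 0.029, -0.027, -1, 0.038, 0, 0, 0, 0.028, -0.028, -1, 0.038, 0, 0, 0, 0.027, -0.029, -1, 0.038, 0, 0, 0, 0.026, -0.03, -1, 0.038, 0, 0, 0, 0.025, -0.031, -1, 0.038, 0, 0, 0, 0.024, -0.032, -1, 0.038, 0, 0, 0, 0.022, -0.033, -1, 0.038, 0, 0, 0, 0.021, -0.034, -1, 0.038, 0, 0, 0, 0.02, -0.034, -1, 0.038, 0, 0, 0, 0.019, -0.035, -1, 0.038, 0, 0, 0, 0.017, -0.036, -1])

```text
clock: 2.45
eef_pos: [404.2, -89.0, 205.8]
eef_rot: [1.133, 1.567, -0.457]
wrist_force: [0.8, -1.0, 0.0]
finger_gap: 94.0
```

```bash
sed -i 's/round(-dy\/n,3)/round(float(-dy\/n),3)/;s/round(-st\[2\],4)/round(float(-st[2]),4)/' h.py; python3 - <<'E'
from h import *
s,p,y,M=pose();print(p,y)
im,d=camera('wrist');cp=camera_params('wrist');save('',"w1",im);np.savez('pics/w1.npz',p=im,d=d,**cp)
for r in place_of('wrist','cassette1')+[]: print('c',round(r['conf'],2),cam2w(cp,r['at']).round(1))
for r in place_of('wrist','cassette1_tab'): print('t',round(r['conf'],2),cam2w(cp,r['at']).round(1))
for r in place_of('wrist','bay1'): print('b',round(r['conf'],2),cam2w(cp,r['at']).round(1))
E
```

```text
[404.1813382  -88.98632549 205.77358282] -0.019088069859808533
c 0.95 [ 3.988e+02 -5.049e+02  3.000e-01]
c 0.92 [ 306.  -359.9   -1.4]
c 0.89 [ 443.4 -383.     2.2]
c 0.87 [438.9 -27.4  -2.3]
c 0.79 [391.9 131.1   2.2]
c 0.68 [ 434.7 -142.7    1.8]
t 0.84 [ 469.4 -150.6   11.5]
b 0.92 [593.3 213.7  13.9]
b 0.9 [596.8 290.   15.7]
b 0.74 [602.4 138.1  18.9]
b 0.64 [600.8  61.9  16.4]
b 0.29 [476.3 -20.3  12.4]
```

View pics/w1.png

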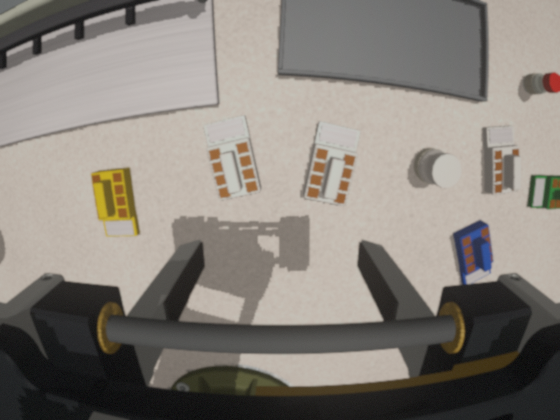

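```bash
cat >> h.py <<'E'
def hmodel(P,x,y,a):
    dx=P[:,0]-x;dy=P[:,1]-y;X=dx*np.cos(a)+dy*np.sin(a);Y=-dx*np.sin(a)+dy*np.cos(a)
    sg=lambda t:1/(1+np.exp(-np.clip(t/1.0,-40,40)))
    box=lambda x0,x1,w:sg(X-x0)*sg(x1-X)*sg(w-Y)*sg(Y+w)
    return 12*box(-45,45,25)+12*box(-45,19,25)+24*box(-35,9,7)
def fit(cp,d,x0,y0,base=0.,a0=None,fish=True,r=75):
    """cassette pose from a depth picture; (x,y,yaw), base height estimate, rms"""
    from scipy.optimize import least_squares
    v,u=np.mgrid[0:d.shape[0],0:d.shape[1]];m=(d>50)&(d<1500)
    if fish: m&=(np.hypot(u-cp['cx'],v-cp['cy'])/cp['fx']<1.2)
    P=(wpix if fish else pix)(cp,u[m].astype(float),v[m].astype(float),d[m].astype(float))
    P=P[(np.hypot(P[:,0]-x0,P[:,1]-y0)<r)&(P[:,2]>base-15)&(P[:,2]<base+60)]
    best=None
    for a in ([-.5,-.25,0,.25,.5] if a0 is None else [a0]):
        f=lambda q:hmodel(P,q[0],q[1],q[2])+base+q[3]-P[:,2]
        s=least_squares(f,[x0,y0,a,0],loss='soft_l1',f_scale=2,diff_step=1e-3,x_scale=[5,5,.1,2])
        if best is None or s.cost<best.cost: best=s
    q=best.x
    return q.round(3),len(P),round(float(np.sqrt(np.mean(np.minimum(np.abs(f(q)),10)**2))),2)
def bayfit(cp,d,fish,c0=(600,170)):
    pass
E
python3 - <<'E'
from h import *
s,p,y,M=pose();print(p,y,s['qd'].round(3))
im,d=camera('wrist');cp=camera_params('wrist');save('',"w2",im);np.savez('pics/w2.npz',p=im,d=d,**cp)
for c in [(443,-31),(432,-150),(448,-390)]: print('w',fit(cp,d,*c))
im,d=camera('top');cp=camera_params('top')
for c in [(443,-31),(432,-150),(448,-390)]: print('t',fit(cp,d,*c,fish=False))
im,d=camera('scene');cp=camera_params('scene')
for c in [(443,-31),(432,-150),(448,-390)]: print('s',fit(cp,d,*c,fish=False))
E
```

```text
[403.81192382 -90.18004307 205.50198147] -0.01476288531296626 [-0.046 -0.002  0.004 -0.003 -0.001 -0.014]
w (array([ 4.42172e+02, -3.36590e+01,  1.88000e-01,  8.80000e-02]), 11836, 2.39)
w (array([ 4.32956e+02, -1.49925e+02, -2.13000e-01, -3.40000e-02]), 11677, 2.05)
w (array([ 4.43599e+02, -3.91704e+02,  1.27000e-01, -2.07000e-01]), 6501, 3.04)
t (array([ 4.43951e+02, -3.36270e+01,  1.96000e-01,  1.89600e+00]), 1611, 2.78)
t (array([ 4.35178e+02, -1.49444e+02, -2.16000e-01,  1.85600e+00]), 1226, 2.72)
t (array([ 4.45741e+02, -3.91327e+02,  1.31000e-01,  1.88600e+00]), 2184, 2.98)
s (array([ 4.43328e+02, -3.21620e+01,  1.86000e-01,  1.56000e-01]), 1025, 3.79)
s (array([ 4.33934e+02, -1.48596e+02, -2.05000e-01,  1.17000e-01]), 1130, 3.21)
s (array([ 4.44488e+02, -3.90048e+02,  1.18000e-01,  2.00000e-03]), 1345, 3.03)
```

```bash
python3 - <<'E'
from h import *
for cam in ['top','w','scene']:
    if cam=='w': z=np.load('pics/w2.npz')
    else: z=np.load('pics/%s0.npz'%cam)
    d=z['d'].astype(float);v,u=np.mgrid[0:420,0:560].astype(float)
    P=(wpix if cam=='w' else pix)(z,u,v,d); 
    if cam=='w': P[np.hypot(u-z['cx'],v-z['cy'])/z['fx']>1.2]=0
    for nm,sel in [('front',lambda x,y,zz:(x>470)&(x<540)&(y>40)&(y<300))]:
        # along each y bin, find x where height crosses 8
        ys=np.arange(40,301,10);E=[]
        for yy in ys:
            q=(abs(P[...,1]-yy)<5)&(P[...,0]>450)&(P[...,0]<560)&(d>0)
            Q=P[q];a=Q[Q[:,2]>11][:,0]
            if len(a)>5:E.append((yy,np.percentile(a,1)))
        E=np.array(E);c=np.polyfit(E[:,1*0],E[:,1],1);r=E[:,1]-np.polyval(c,E[:,0]);k=abs(r)<3;c=np.polyfit(E[k,0],E[k,1],1)
        print(cam,'front edge slope',c[0].round(4),'x at y=170',np.polyval(c,170).round(1),'yaw',-np.arctan(c[0]).round(4),k.sum(),len(k))
    # right edge
    xs=np.arange(520,600,8);E=[]
    for xx in xs:
        Q=P[(abs(P[...,0]-xx)<4)&(P[...,1]>-20)&(P[...,1]<80)&(d>0)];a=Q[Q[:,2]>11][:,1]
        if len(a)>5:E.append((xx,np.percentile(a,1)))
    if E:
        E=np.array(E);c=np.polyfit(E[:,0],E[:,1],1);print('  right edge',c[0].round(4),np.polyval(c,560).round(1))
    # tray: wall tops z>13 in region
    q=(P[...,0]>500)&(P[...,0]<700)&(P[...,1]>-400)&(P[...,1]<-70)&(P[...,2]>11)&(P[...,2]<25)&(d>0)
    Q=P[q]
    if len(Q)>50: print('  tray',cv2.minAreaRect(Q[:,:2].astype(np.float32)),len(Q))
E
```

```text
top front edge slope -0.049 x at y=170 498.6 yaw 0.049 27 27
  right edge 0.0531 -15.3
  tray ((599.9814453125, -227.81675720214844), (271.5615234375, 140.57261657714844), 86.03842163085938) 684
w front edge slope -0.0475 x at y=170 496.8 yaw 0.0475 27 27
  right edge 0.0475 -17.2
  tray ((597.310791015625, -228.1991424560547), (270.6638488769531, 139.8331756591797), 86.0618896484375) 1881
scene front edge slope -0.0427 x at y=170 499.2 yaw 0.0427 26 27
  right edge 0.0374 -15.2
  tray ((599.3515014648438, -227.15774536132812), (270.50640869140625, 145.66465759277344), 86.3947525024414) 639
```

```bash
python3 - <<'E'
from h import *
go([429.5,-36,75],.19,c=-.3)
E
```

```text
4 from [403.4 -91.5 205.5] -0.018 tilt [ 0.    -0.001  0.002] F [0.5 0.2 0.6] t 2.8 gap 93.8
-0.052,0,0,0.0326,0.0063,-0.014,-0.3,-0.052,0,0,0.0326,0.007,-0.0137,-0.3,-0.052,0,0,0.0326,0.0077,-0.0133,-0.3,-0.052,0,0,0.0326,0.0084,-0.0129,-0.3
```

play_rows(motion=[-0.052, 0, 0, 0.032, 0.006, -0.014, -0.3, -0.052, 0, 0, 0.032, 0.007, -0.014, -0.3, -0.052, 0, 0, 0.032, 0.008, -0.013, -0.3, -0.052, 0, 0, 0.032, 0.008, -0.013, -0.3, 0, 0, 0, 0, 0, 0, -0.3])

```text
clock: 3.3
eef_pos: [430.4, -40.6, 74.8]
eef_rot: [0.897, 1.563, -0.487]
wrist_force: [0.1, 0.6, -0.4]
finger_gap: 61.8
```

```bash
python3 - <<'E'
from h import *
im,d=camera('wrist');cp=camera_params('wrist');save('','w3',im)
print(fit(cp,d,442,-33.5))
go([429.5,-36,26],.19,c=-.3,v=25)
E
```

```text
(array([ 4.43474e+02, -3.39020e+01,  1.86000e-01,  2.11900e+00]), 24074, 2.12)
3 from [431.2 -41.4  76.8] 0.185 tilt [ 0.    -0.006  0.008] F [-0.5 -0.7 -0.4] t 3.35 gap 61.2
-0.002,0,0,0.0169,-0.0002,-0.0019,-0.3,-0.002,0,0,0.0169,-0.0002,-0.0019,-0.3,-0.002,0,0,0.0169,-0.0002,-0.0019,-0.3
```

View pics/w3.png

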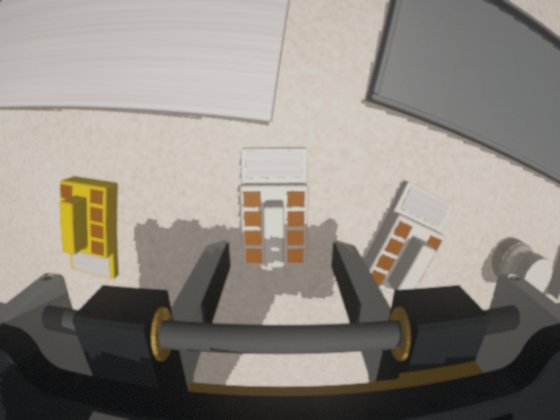

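White cassette A (fin about (274,235)) sits between the open fingers and is aligned with them. The yellow one at left is well clear. Going down.

play_rows(motion=[0, 0, 0, 0.008, -0.001, -0.003, -0.3, 0, 0, 0, 0.014, -0.001, -0.002, -0.3, 0, 0, 0, 0.014, 0, -0.001, -0.3, 0, 0, 0, 0.012, 0, 0, -0.3, 0, 0, 0, 0.003, 0, 0, -0.3, 0, 0, 0, 0, 0, 0, -0.3])

```text
clock: 3.95
eef_pos: [431.6, -41.2, 31.2]
eef_rot: [1.089, 1.548, -0.309]
wrist_force: [-0.3, -0.0, 0.8]
finger_gap: 61.4
```

```bash
python3 - <<'E'
from h import *
go([429.5,-36,26],.187,c=-.3,v=25)
E
```

```text
1 from [431.6 -41.2  31.2] 0.173 tilt [ 0.   -0.01  0.02] F [-0.3 -0.   0.8] t 3.95 gap 61.4
-0.014,0,0,0.0052,-0.0012,-0.0055,-0.3
```

play_rows(motion=[-0.014, 0.01, -0.02, 0.005, -0.001, -0.006, -0.3, 0, 0, 0, 0, 0, 0, -0.3])

```text
clock: 4.15
eef_pos: [430.3, -35.7, 27.4]
eef_rot: [0.799, 1.57, -0.585]
wrist_force: [-0.3, -0.0, 0.4]
finger_gap: 61.4
```

```bash
python3 - <<'E'
from h import *
go([429.5,-36,26],.187,c=-.3,v=25)
E
```

```text
1 from [430.3 -35.7  27.4] 0.186 tilt [ 0.    -0.001  0.001] F [-0.3 -0.   0.4] t 4.15 gap 61.4
-0.001,0,0,0.0014,-0.0009,0.0001,-0.3
```

play_rows(motion=[0, 0, 0, 0.001, -0.001, 0, 1, 0, 0, 0, 0, 0, 0, 1, 0, 0, 0, 0, 0, 0, 1, 0, 0, 0, 0, 0, 0, 1, 0, 0, 0, 0, 0, 0, 1], newtons=25)

```text
clock: 4.65
eef_pos: [429.8, -35.9, 27.2]
eef_rot: [1.068, 1.569, -0.316]
wrist_force: [0.1, -0.6, 0.0]
finger_gap: 24.4
```

```bash
python3 - <<'E'
from h import *
go([429.5,-36,90],.048,c=1,v=30)
im,d=camera('top');cp=camera_params('top');print(fit(cp,d,443,-33,fish=False))
E
```

```text
3 from [429.8 -35.9  27.2] 0.187 tilt [ 0.    -0.001  0.002] F [ 0.1 -0.6  0. ] t 4.65 gap 24.4
0.046,0,0,-0.0209,-0.0001,0,1.0,0.046,0,0,-0.0209,-0.0001,0,1.0,0.046,0,0,-0.0209,-0.0001,0,1.0
(array([ 4.43776e+02, -3.28240e+01,  1.81000e-01,  2.06100e+00]), 670, 2.81)
```

play_rows(motion=[0, 0, 0, 0, 0, 0, 1, 0, 0, 0, 0, 0, 0, 1, 0, 0, 0, 0, 0, 0, 1, 0, 0, 0, 0, 0, 0, 1])

```text
clock: 5.1
eef_pos: [429.8, -35.9, 27.2]
eef_rot: [1.044, 1.569, -0.34]
wrist_force: [0.6, 0.8, 0.9]
finger_gap: 14.0
```

```bash
python3 - <<'E'
from h import *
go([429.5,-36,90],.048,c=1,v=30)
E
```

```text
3 from [429.8 -35.9  27.2] 0.187 tilt [ 0.    -0.001  0.002] F [0.6 0.8 0.9] t 5.1 gap 14.0
0.046,0,0,-0.0209,-0.0001,0,1.0,0.046,0,0,-0.0209,-0.0001,0,1.0,0.046,0,0,-0.0209,-0.0001,0,1.0
```

play_rows(motion=[0.01, 0, 0, -0.025, 0, 0, 1, 0.01, 0, 0, -0.025, 0, 0, 1, 0, 0, 0, -0.01, 0, 0, 1, 0, 0, 0, 0, 0, 0, 1])

```text
clock: 5.5
eef_pos: [428.9, -35.7, 88.1]
eef_rot: [-1.195, 1.57, -2.599]
wrist_force: [-0.2, -0.3, -1.1]
finger_gap: 13.7
```

```bash
python3 - <<'E'
from h import *
go([535,200,80],.048,c=1,v=30)
E
```

```text
9 from [428.9 -35.7  88.1] 0.166 tilt [-0.    -0.    -0.001] F [-0.2 -0.3 -1.1] t 5.5 gap 13.7
0.013,0,0,0.0009,0.016,-0.0239,1.0,0.013,0,0,0.0009,0.0156,-0.0241,1.0,0.013,0,0,0.0009,0.0153,-0.0243,1.0,0.013,0,0,0.0009,0.015,-0.0245,1.0,0.013,0,0,0.0009,0.0147,-0.0247,1.0,0.013,0,0,0.0009,0.0144,-0.0249,1.0,0.013,0,0,0.0009,0.014,-0.0251,1.0,0.013,0,0,0.0009,0.0137,-0.0252,1.0,0.013,0,0,0.0009,0.0134,-0.0254,1.0
```

play_rows(motion=[0.013, 0, 0, 0.001, 0.016, -0.024, 1, 0.013, 0, 0, 0.001, 0.016, -0.024, 1, 0.013, 0, 0, 0.001, 0.015, -0.024, 1, 0.013, 0, 0, 0.001, 0.015, -0.024, 1, 0.013, 0, 0, 0.001, 0.015, -0.025, 1, 0.013, 0, 0, 0.001, 0.014, -0.025, 1, 0.013, 0, 0, 0.001, 0.014, -0.025, 1, 0.013, 0, 0, 0.001, 0.014, -0.025, 1, 0.013, 0, 0, 0.001, 0.013, -0.025, 1, 0, 0, 0, 0, 0, 0, 1])

```text
clock: 6.5
eef_pos: [534.9, 207.4, 65.0]
eef_rot: [-1.399, 1.558, -2.925]
wrist_force: [-0.8, -0.0, -1.1]
finger_gap: 13.7
```

```bash
python3 - <<'E'
from h import *
im,d=camera('wrist');cp=camera_params('wrist');save('','w4',im);np.savez('pics/w4.npz',p=im,d=d,**cp)
s,p,y,M=pose()
print(fit(cp,d,p[0]+13,p[1],base=p[2]-27,a0=.05))
go([535,200,50],.048,c=1,v=30)
E
```

```text
(array([5.46999e+02, 2.06922e+02, 4.50000e-02, 9.33000e-01]), 11107, 4.97)
1 from [534.2 206.1  64.7] 0.044 tilt [-0.    -0.003 -0.013] F [ 0.1  0.1 -1.6] t 6.55 gap 13.7
-0.004,0,0,0.0147,0.0005,0.0062,1.0
```

View pics/w4.png

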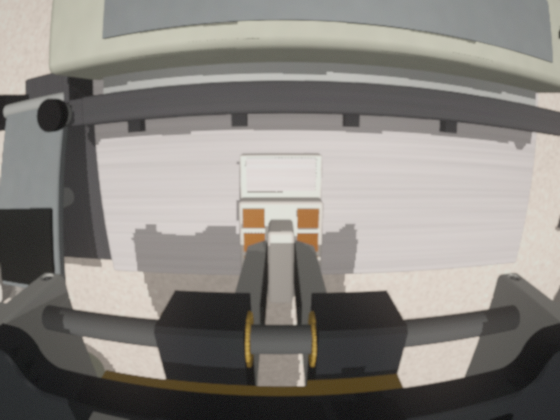

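```bash
python3 - <<'E'
from h import *
z=np.load('pics/w4.npz');im=z['p']
d=z['d'].astype(float)
g=im.mean(2)
# dark stop pixels between rows 118-132; report edges with world pos at z=26
for (u0,u1,v0,v1) in [(120,155,112,136),(222,258,108,130),(335,368,108,130),(432,465,115,136)]:
    c=g[v0:v1,u0:u1]
    for v in (v1-10,v1-8,):
        print(v, ' '.join('%d'%x for x in g[v,u0:u1]))
    print([d[v1-8,u] for u in ((u0+u1)//2,u0)], 'bottom',g[v0:v1+4,(u0+u1)//2].astype(int))
E
```

```text
126 136 137 138 137 138 136 133 117 89 67 61 62 61 62 63 64 62 63 62 60 53 52 48 52 67 100 127 137 139 138 138 138 139 139 139
128 138 136 137 136 137 137 133 115 88 69 62 62 63 64 63 62 63 63 63 62 54 52 50 53 67 97 125 134 136 137 137 137 137 136 137
[np.float64(208.44952392578125), np.float64(218.96888732910156)] bottom [ 90  91  91  90  87  81  75  66  60  61  62  63  63  62  63  64  63  62
  68  92 121 133 138 153 177 195 199 198]
120 140 139 141 140 140 141 140 138 127 105 82 72 70 70 69 69 70 69 68 70 70 70 69 69 73 100 129 140 141 140 141 141 142 141 141 141
122 141 142 141 141 140 141 142 140 131 109 85 72 69 68 70 71 70 70 71 69 69 69 69 68 75 103 131 140 143 142 142 143 143 142 143 143
[np.float64(209.55853271484375), np.float64(217.63145446777344)] bottom [ 92  91  88  84  77  69  67  69  70  69  70  69  68  69  71  71  73  84
 106 128 142 166 191 203 204 202]
120 141 142 142 140 141 139 133 112 82 62 66 67 68 69 69 69 69 68 69 71 68 69 71 81 105 127 138 141 140 139 140 139 139
122 141 142 142 142 142 139 131 108 78 63 64 68 68 70 67 68 68 70 69 69 69 69 71 83 109 130 137 140 141 141 140 140 139
[np.float64(209.38650512695312), np.float64(219.30490112304688)] bottom [ 92  93  91  89  80  73  67  67  65  68  68  68  69  69  68  68  70  74
  97 126 139 141 142 153 176 196]
126 137 136 137 137 136 135 130 110 80 61 56 56 57 61 65 65 67 66 67 66 66 67 67 72 91 117 131 135 135 136 135 135 136
128 135 136 136 136 137 135 126 102 75 59 58 58 59 60 64 67 67 66 67 66 66 67 67 72 91 117 131 135 135 135 135 135 136
[np.float64(210.5974884033203), np.float64(219.64498901367188)] bottom [ 88  89  88  82  75  69  66  65  65  66  66  67  67  67  67  68  77 101
 121 134 146 170 191 199 200]
```

```bash
python3 - <<'E'
from h import *
z=np.load('pics/w4.npz')
def ray(u,v,Z):
    o=z['T'][:3,3];r=wpix(z,np.float64(u),np.float64(v),np.float64(1.))-o;return o+r*(Z-o[2])/r[2]
a=.048;ex=np.array([np.cos(a),np.sin(a)]);ey=np.array([-np.sin(a),np.cos(a)])
for n,u,v,f in [(4,139.6,127,25),(3,246.3,121,25),(2,359,121,25),(1,456,127,25),(4,128,127,35),(3,231.5,121,35)]:
    P=ray(u,v,26);print(n,P.round(1),'bayframe',P[:2]@ex,'bay y',(P[:2]@ey-f).round(1),'pred',round(float((np.array([597.7,171])+(n-2.5)*76*ey)@ey),1))
for n,u,v in [(4,137,131),(3,239,126),(2,351,126),(1,448,131.5)]:
    P=ray(u,v,26);print(n,'stop near end x', (P[:2]@ex-15).round(1),'pred',round(float(np.array([597.7,171])@ex),1))
E
```

```text
4 [607.  308.5  26. ] bayframe 621.1006959033339 bay y 254.0 pred 256.1
3 [611.  232.4  26. ] bayframe 621.4365941284542 bay y 177.8 pred 180.1
2 [615.3 157.2  26. ] bayframe 622.1595762339698 bay y 102.5 pred 104.1
1 [619.5  81.9  26. ] bayframe 622.7270635962844 bay y 27.1 pred 28.1
4 [607.3 317.9  26. ] bayframe 621.8127630223711 bay y 253.4 pred 256.1
3 [610.8 242.3  26. ] bayframe 621.6931056566442 bay y 177.7 pred 180.1
4 stop near end x 603.4 pred 605.2
3 stop near end x 603.2 pred 605.2
2 stop near end x 603.6 pred 605.2
1 stop near end x 603.9 pred 605.2
```

```bash
cat >> h.py <<'E'
PA=.048;EX=np.array([np.cos(PA),np.sin(PA)]);EY=np.array([-np.sin(PA),np.cos(PA)])
BX=603.5;BY={1:26.7,2:102.4,3:178.0,4:254.0}
def pw(X,Y,z): return [*(X*EX+Y*EY),z]
def pf():
    s,p,y,M=pose();print('press frame',(p[:2]@EX).round(1),(p[:2]@EY).round(1),p[2].round(1),'yaw',round(y,3),'Fpress',(s['wrist_force'][:2]@EX).round(1),(s['wrist_force'][:2]@EY).round(1),s['wrist_force'][2].round(1),'gap',s['finger_gap'].round(1),'t',round(s['clock'],2))
E
python3 - <<'E'
from h import *
pf();go(pw(542,172,47),.048,c=1)
E
```

```text
Traceback (most recent call last):
  File "h.py", line 61, in pf
    s,p,y,M=pose();print('press frame',(p[:2]@EX).round(1),(p[:2]@EY).round(1),p[2].round(1),'yaw',round(y,3),'Fpress',(s['wrist_force'][:2]@EX).round(1),(s['wrist_force'][:2]@EY).round(1),s['wrist_force'][2].round(1),'gap',s['finger_gap'].round(1),'t',round(s['clock'],2))
                                                                                                                                                                                                                                ^^^^^^^^^^^^^^^^^^^^^
AttributeError: 'float' object has no attribute 'round'
```

```bash
sed -i "s/s\['finger_gap'\].round(1)/round(s['finger_gap'],1)/" h.py
python3 - <<'E'
from h import *
pf();go(pw(542,172,47),.048,c=1)
E
```

```text
press frame 543.5 180.3 64.7 yaw 0.044 Fpress 0.1 0.1 -1.6 gap 13.7 t 6.55
1 from [534.2 206.1  64.7] 0.044 tilt [-0.    -0.003 -0.013] F [ 0.1  0.1 -1.6] t 6.55 gap 13.7
-0.004,0,0,0.0177,-0.0015,0.0083,1.0
```

play_rows(motion=[-0.004, 0.003, 0.013, 0.01, -0.002, 0.008, 1, 0, 0, 0, 0.006, 0, 0, 1, 0, 0, 0, 0, 0, 0, 1])

```text
clock: 6.85
eef_pos: [531.0, 196.2, 45.7]
eef_rot: [-1.397, 1.567, -2.919]
wrist_force: [-0.8, -1.0, -1.0]
finger_gap: 13.5
```

```bash
python3 - <<'E'
from h import *
pf();go(pw(542,172,43),.048,c=1)
E
```

```text
press frame 539.8 170.5 45.7 yaw 0.049 Fpress -0.9 -1.0 -1.0 gap 13.5 t 6.85
1 from [531.  196.2  45.7] 0.049 tilt [-0.    -0.001 -0.004] F [-0.8 -1.  -1. ] t 6.85 gap 13.5
0.001,0,0,0.0027,0.0022,-0.0015,1.0
```

play_rows(motion=[0, 0.001, 0.004, 0.003, 0, 0, 1, 0, 0, 0, 0, 0, 0, 1])

```text
clock: 7.05
eef_pos: [531.4, 195.8, 43.2]
eef_rot: [1.978, 1.569, 0.454]
wrist_force: [0.2, -0.9, 0.5]
finger_gap: 13.9
```

```bash
python3 - <<'E'
from h import *
pf();go(pw(590,172,43),.048,c=1,v=6)
E
```

```text
press frame 540.2 170.1 43.2 yaw 0.048 Fpress 0.2 -0.9 0.5 gap 13.9 t 7.05
9 from [531.4 195.8  43.2] 0.048 tilt [-0.     0.001  0.001] F [ 0.2 -0.9  0.5] t 7.05 gap 13.9
0,0,0,0,0.0055,-0.0002,1.0,0,0,0,0,0.0055,-0.0002,1.0,0,0,0,0,0.0055,-0.0002,1.0,0,0,0,0,0.0055,-0.0002,1.0,0,0,0,0,0.0055,-0.0002,1.0,0,0,0,0,0.0055,-0.0002,1.0,0,0,0,0,0.0055,-0.0002,1.0,0,0,0,0,0.0055,-0.0002,1.0,0,0,0,0,0.0055,-0.0002,1.0
```

play_rows(motion=[0, 0, 0, 0, 0.01, 0, 1, 0, 0, 0, 0, 0.01, 0, 1, 0, 0, 0, 0, 0.01, 0, 1, 0, 0, 0, 0, 0.01, 0, 1, 0, 0, 0, 0, 0, 0, 1])

```text
clock: 7.55
eef_pos: [576.0, 197.8, 43.7]
eef_rot: [1.874, 1.568, 0.35]
wrist_force: [-0.5, -0.4, -1.2]
finger_gap: 13.8
```

```bash
python3 - <<'E'
from h import *
pf();go(pw(590,172,43),.048,c=1,v=6)
E
```

```text
press frame 584.8 169.9 43.7 yaw 0.047 Fpress -0.5 -0.4 -1.2 gap 13.8 t 7.55
1 from [576.  197.8  43.7] 0.047 tilt [-0.     0.001  0.003] F [-0.5 -0.4 -1.2] t 7.55 gap 13.8
-0.001,0,0,0.0007,0.0052,-0.0021,1.0
```

play_rows(motion=[0, 0, -0.003, 0.001, 0.004, 0, 1, 0, 0, 0, 0, 0.003, 0, 1, 0, 0, 0, 0, 0, 0, 1])

```text
clock: 7.85
eef_pos: [582.1, 198.1, 43.1]
eef_rot: [-1.664, 1.566, 3.096]
wrist_force: [-0.8, -0.1, 0.6]
finger_gap: 13.7
```

```bash
python3 - <<'E'
from h import *
pf()
E
```

```text
press frame 590.9 169.9 43.1 yaw 0.047 Fpress -0.8 -0.0 0.6 gap 13.7 t 7.85
```

play_rows(motion=[0, 0, 0, 0, 0.003, 0, 1, 0, 0, 0, 0, 0.003, 0, 1])

```text
clock: 8.05
eef_pos: [583.5, 198.1, 43.0]
eef_rot: [-1.505, 1.553, -3.028]
wrist_force: [-23.1, -2.9, 15.3]
finger_gap: 13.7
```

```bash
python3 - <<'E'
from h import *
pf()
E
```

```text
press frame 592.4 169.9 43.0 yaw 0.048 Fpress -23.2 -1.7 15.3 gap 13.7 t 8.05
```

play_rows(motion=[0, 0, 0, 0, 0, -0.003, 1, 0, 0, 0, 0, 0, -0.003, 1, 0, 0, 0, 0, 0, 0, 1])

```text
clock: 8.35
eef_pos: [583.1, 204.1, 43.2]
eef_rot: [-1.482, 1.552, -3.005]
wrist_force: [-0.5, 0.1, -0.3]
finger_gap: 13.9
```

```bash
python3 - <<'E'
from h import *
pf();go(pw(592,178,43),.048)
E
```

```text
press frame 592.2 175.9 43.2 yaw 0.048 Fpress -0.5 0.1 -0.3 gap 13.9 t 8.35
1 from [583.1 204.1  43.2] 0.048 tilt [-0.    -0.002 -0.018] F [-0.5  0.1 -0.3] t 8.35 gap 13.9
0,0,0,0.0002,-0.0002,-0.0021,-1.0
```

play_rows(motion=[0, 0.002, 0.018, 0, 0, -0.003, 1, 0, 0, 0, 0, 0, -0.003, 1])

```text
clock: 8.55
eef_pos: [582.5, 208.4, 43.0]
eef_rot: [-0.264, 1.568, -1.787]
wrist_force: [-6.1, -21.4, 12.6]
finger_gap: 13.9
```

```bash
python3 - <<'E'
from h import *
pf();go(pw(592,178,43),.048)
E
```

```text
press frame 591.8 180.3 43.0 yaw 0.048 Fpress -7.1 -21.1 12.6 gap 13.9 t 8.55
1 from [582.5 208.4  43. ] 0.048 tilt [-0.    -0.003 -0.001] F [ -6.1 -21.4  12.6] t 8.55 gap 13.9
0,0,0,0,0.0002,0.0023,-1.0
```

play_rows(motion=[0, 0.002, 0, 0, 0.002, -0.001, 1, 0, 0, 0, 0, 0, 0, 1, 0, 0, 0, 0, 0, 0, -0.1, 0, 0, 0, 0, 0, 0, -0.1, 0, 0, 0, 0, 0, 0, -0.1, 0, 0, 0, 0, 0, 0, -0.1])

```text
clock: 9.15
eef_pos: [583.2, 208.3, 42.9]
eef_rot: [-0.391, 1.567, -1.914]
wrist_force: [0.5, 0.5, 1.1]
finger_gap: 42.2
```

```bash
python3 - <<'E'
from h import *
pf();go(pw(592,178,100),.048,v=20,c=-.1)
E
```

```text
press frame 592.5 180.0 42.9 yaw 0.047 Fpress 0.6 0.4 1.1 gap 42.2 t 9.15
3 from [583.2 208.3  42.9] 0.047 tilt [-0.    -0.004 -0.002] F [0.5 0.5 1.1] t 9.15 gap 42.2
0,0,0,-0.019,-0.0002,0.0007,-0.1,0,0,0,-0.019,-0.0002,0.0007,-0.1,0,0,0,-0.019,-0.0002,0.0007,-0.1
```

play_rows(motion=[0, 0.004, 0.002, -0.02, 0, 0, -0.1, 0, 0, 0, -0.025, 0, 0, -0.1, 0, 0, 0, -0.025, -0.01, 0, -0.1, 0, 0, 0, -0.02, -0.03, 0.01, -0.1, 0, 0, 0, 0, 0, 0, -0.1])

```text
clock: 9.65
eef_pos: [542.4, 196.6, 135.0]
eef_rot: [-2.282, 1.57, 2.478]
wrist_force: [-1.6, -0.1, -0.9]
finger_gap: 51.5
```

```bash
sed -i 's/BX=603.5;BY=.*/BX=605.;BY={1:28.3,2:104.,3:179.7,4:255.5}/' h.py; python3 - <<'E'
from h import *
pf()
im,d=camera('wrist');cp=camera_params('wrist');save('','w5',im[:,:]);np.savez('pics/w5.npz',p=im,d=d,**cp)
q=fit(cp,d,*pw(605,180,0)[:2],base=16,a0=.05);print(q, q[0][:2]@EX,q[0][:2]@EY)
im,d=camera('top');cp=camera_params('top');q=fit(cp,d,*pw(605,180,0)[:2],base=16,a0=.05,fish=False);print(q, q[0][:2]@EX,q[0][:2]@EY)
for c in [(443,-31),(432,-150),(448,-390)]: print('t',fit(cp,d,*c,fish=False))
E
```

```text
press frame 551.2 170.3 135.0 yaw 0.048 Fpress -1.6 -0.0 -0.9 gap 51.5 t 9.65
(array([5.94915e+02, 2.08615e+02, 4.60000e-02, 1.64400e+00]), 22554, 6.76) 604.2394647468358 179.82976586888336
(array([643.54 , 233.387,  -1.538,  25.984]), 604, 9.41) 653.9970589561749 202.2401301563896
t (array([ 4.45707e+02, -2.93520e+01, -4.79000e-01,  1.55000e-01]), 2206, 5.52)
t (array([ 4.34849e+02, -1.49507e+02, -2.21000e-01,  1.78200e+00]), 2202, 2.81)
t (array([ 4.45638e+02, -3.91354e+02,  1.28000e-01,  1.90300e+00]), 2184, 3.06)
```

View pics/w5.png

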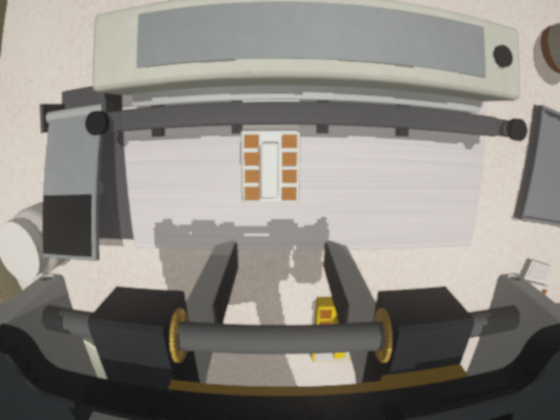

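```bash
python3 - <<'E'
from h import *
go([421,-142,110],-.21,v=40,c=-.25)
E
```

```text
10 from [543.5 196.9 132.8] 0.048 tilt [ 0.     0.    -0.002] F [ 1.3 -0.4 -0.5] t 9.75 gap 51.8
0.026,0,0,0.0023,-0.0139,0.0333,-0.25,0.026,0,0,0.0023,-0.013,0.0336,-0.25,0.026,0,0,0.0023,-0.0121,0.0339,-0.25,0.026,0,0,0.0023,-0.0112,0.0342,-0.25,0.026,0,0,0.0023,-0.0104,0.0345,-0.25,0.026,0,0,0.0023,-0.0095,0.0348,-0.25,0.026,0,0,0.0023,-0.0086,0.035,-0.25,0.026,0,0,0.0023,-0.0077,0.0352,-0.25,0.026,0,0,0.0023,-0.0068,0.0354,-0.25,0.026,0,0,0.0023,-0.0058,0.0356,-0.25
```

play_rows(motion=[0.026, 0, 0, 0, -0.014, 0.033, -0.25, 0.026, 0, 0, 0, -0.013, 0.034, -0.25, 0.026, 0, 0, 0, -0.012, 0.034, -0.25, 0.026, 0, 0, 0, -0.011, 0.034, -0.25, 0.026, 0, 0, 0, -0.01, 0.034, -0.25, 0.026, 0, 0, 0, -0.01, 0.035, -0.25, 0.026, 0, 0, 0, -0.009, 0.035, -0.25, 0.026, 0, 0, 0, -0.008, 0.035, -0.25, 0.026, 0, 0, 0, -0.007, 0.035, -0.25, 0.026, 0, 0, 0, -0.006, 0.035, -0.25, 0, 0, 0, 0, 0, 0, -0.25])

```text
clock: 10.85
eef_pos: [417.6, -151.4, 123.6]
eef_rot: [-1.461, 1.558, 3.031]
wrist_force: [0.2, 1.4, 0.7]
finger_gap: 58.7
```

```bash
python3 - <<'E'
from h import *
im,d=camera('wrist');cp=camera_params('wrist');save('','w6',im)
print(fit(cp,d,433.5,-149.6))
go([421,-147,50],-.213,c=-.25,v=20)
E
```

```text
(array([ 4.34020e+02, -1.47621e+02, -2.18000e-01, -1.90000e-02]), 18443, 1.82)
4 from [ 418.1 -150.   123.5] -0.219 tilt [-0.    -0.001 -0.013] F [-0.   0.6  0.1] t 10.9 gap 58.6
-0.001,0,0,0.0184,0.0005,-0.0009,-0.25,-0.001,0,0,0.0184,0.0005,-0.0009,-0.25,-0.001,0,0,0.0184,0.0005,-0.0009,-0.25,-0.001,0,0,0.0184,0.0005,-0.0009,-0.25
```

View pics/w6.png

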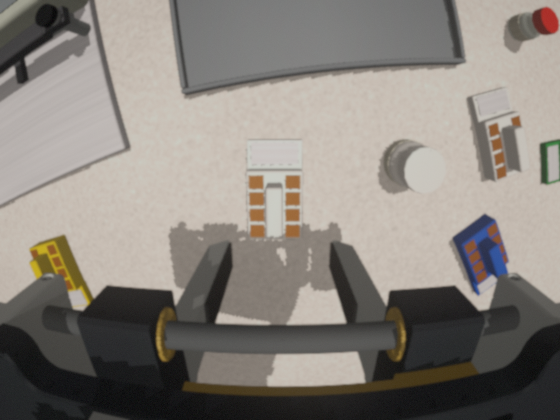

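White cassette B (fin at about (274,210)) is aligned with the jaws, and the jar at (415,167) is clear.

play_rows(motion=[0, 0.001, 0.013, 0.025, 0, -0.001, -0.25, 0, 0, 0, 0.025, 0, 0, -0.25, 0, 0, 0, 0.02, 0, 0, -0.25, 0, 0, 0, 0.01, 0, 0, -0.25, 0, 0, 0, 0, 0, 0, -0.25])

```text
clock: 11.4
eef_pos: [421.0, -146.0, 39.1]
eef_rot: [-2.355, 1.569, 2.142]
wrist_force: [0.4, -0.0, -0.3]
finger_gap: 58.7
```

```bash
python3 - <<'E'
from h import *
im,d=camera('wrist');cp=camera_params('wrist')
print(fit(cp,d,433.5,-149.6,a0=-.215))
go([421.2,-146.5,26.5],-.215,c=-.25,v=20)
E
```

```text
(array([ 4.33779e+02, -1.49262e+02, -2.15000e-01,  8.55000e-01]), 30959, 2.47)
1 from [ 421.2 -146.2   39.8] -0.215 tilt [ 0.     0.001 -0.   ] F [-0.5  0.4 -0.7] t 11.45 gap 58.6
0,0,0,0.0133,0,0.0003,-0.25
```

play_rows(motion=[0, 0, 0, 0.013, 0, 0, -0.25, 0, 0, 0, 0, 0, 0, 1, 0, 0, 0, 0, 0, 0, 1, 0, 0, 0, 0, 0, 0, 1, 0, 0, 0, 0, 0, 0, 1, 0, 0, 0, 0, 0, 0, 1, 0, 0, 0, 0, 0, 0, 1, 0, 0, 0, 0, 0, 0, 1, 0, 0, 0, 0, 0, 0, 1])

```text
clock: 12.35
eef_pos: [424.4, -146.5, 31.5]
eef_rot: [1.502, 1.564, -0.283]
wrist_force: [-0.6, 0.3, -1.0]
finger_gap: 13.7
```

```bash
python3 - <<'E'
from h import *
pf();go([421.2,-146.5,86],-.215,c=1,v=20)
E
```

```text
press frame 416.9 -166.7 31.5 yaw -0.214 Fpress -0.6 0.3 -1.0 gap 13.7 t 12.35
3 from [ 424.4 -146.5   31.5] -0.214 tilt [ 0.    -0.     0.007] F [-0.6  0.3 -1. ] t 12.35 gap 13.7
0,0,0,-0.0182,-0.0011,0.0002,1.0,0,0,0,-0.0182,-0.0011,0.0002,1.0,0,0,0,-0.0182,-0.0011,0.0002,1.0
```

play_rows(motion=[-0.02, 0, 0, -0.025, 0, 0, 1, -0.04, 0, 0, -0.025, 0, 0, 1, -0.04, 0, 0, -0.01, 0, 0, 1, 0, 0, 0, 0, 0, 0, 1])

```text
clock: 12.75
eef_pos: [423.2, -146.1, 92.7]
eef_rot: [1.502, 1.567, -0.179]
wrist_force: [-0.2, 0.4, -0.9]
finger_gap: 13.6
```

```bash
python3 - <<'E'
from h import *
im,d=camera('wrist');cp=camera_params('wrist');save('','w7',im)
s,p,y,M=pose()
q,n,e=fit(cp,d,p[0]+13,p[1],base=p[2]-28,a0=y);print(q,n,e,'base z',p[2]-28+q[3],'dyaw',q[2]-y,'off',((q[:2]-p[:2])@[np.cos(y),np.sin(y)]).round(1),((q[:2]-p[:2])@[-np.sin(y),np.cos(y)]).round(1))
go(pw(543,98,100),.048,c=1,v=30)
E
```

```text
[ 4.32461e+02 -1.46773e+02 -1.13000e-01 -2.17000e+00] 9558 4.24 base z 61.888563838526736 dyaw -0.0011543108982982608 off 9.5 0.3
10 from [ 423.  -146.    92.1] -0.112 tilt [ 0.    -0.     0.003] F [-0.5  0.5 -1.5] t 12.8 gap 13.6
-0.016,0,0,-0.0008,0.0084,-0.0281,1.0,-0.016,0,0,-0.0008,0.0088,-0.028,1.0,-0.016,0,0,-0.0008,0.0093,-0.0278,1.0,-0.016,0,0,-0.0008,0.0097,-0.0277,1.0,-0.016,0,0,-0.0008,0.0102,-0.0275,1.0,-0.016,0,0,-0.0008,0.0106,-0.0273,1.0,-0.016,0,0,-0.0008,0.011,-0.0272,1.0,-0.016,0,0,-0.0008,0.0115,-0.027,1.0,-0.016,0,0,-0.0008,0.0119,-0.0268,1.0,-0.016,0,0,-0.0008,0.0123,-0.0266,1.0
```

View pics/w7.png

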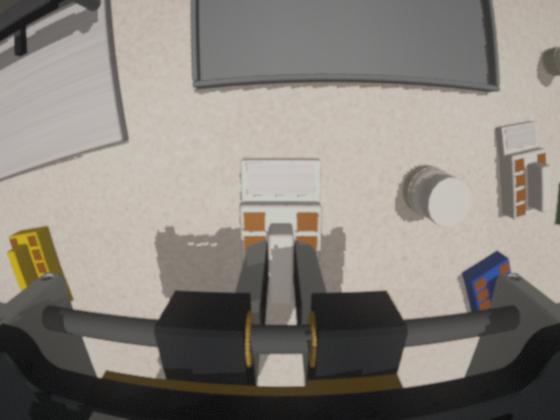

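play_rows(motion=[-0.016, 0, 0, -0.002, 0.008, -0.028, 1, -0.016, 0, 0, -0.002, 0.009, -0.028, 1, -0.016, 0, 0, -0.002, 0.009, -0.028, 1, -0.016, 0, 0, -0.002, 0.01, -0.028, 1, -0.016, 0, 0, -0.002, 0.01, -0.027, 1, -0.016, 0, 0, -0.002, 0.01, -0.027, 1, -0.016, 0, 0, -0.002, 0.011, -0.027, 1, -0.016, 0, 0, -0.002, 0.011, -0.026, 1, -0.016, 0, 0, -0.002, 0.012, -0.026, 1, -0.016, 0, 0, -0.002, 0.012, -0.026, 1, 0, 0, 0, 0, 0, 0, 1])

```text
clock: 13.9
eef_pos: [537.0, 131.2, 100.5]
eef_rot: [-1.605, 1.559, -3.139]
wrist_force: [-0.1, 0.5, -0.0]
finger_gap: 13.7
```

```bash
python3 - <<'E'
from h import *
pf();go(pw(545,98,50),.048,c=1,v=20)
E
```

```text
press frame 542.7 105.2 100.5 yaw 0.037 Fpress -0.1 0.5 -0.0 gap 13.7 t 13.9
3 from [537.  131.2 100.5] 0.037 tilt [ 0.     0.    -0.012] F [-0.1  0.5 -0. ] t 13.9 gap 13.7
-0.004,0,0,0.0168,0.0008,0.0024,1.0,-0.004,0,0,0.0168,0.0008,0.0024,1.0,-0.004,0,0,0.0168,0.0008,0.0024,1.0
```

play_rows(motion=[-0.008, 0, 0.012, 0.016, 0.001, 0.003, 1, 0, 0, 0, 0.016, 0.001, 0.003, 1, 0, 0, 0, 0.01, 0.001, 0.002, 1, 0, 0, 0, 0, 0, 0, 1])

```text
clock: 14.3
eef_pos: [538.3, 122.4, 53.2]
eef_rot: [-1.474, 1.566, -3.003]
wrist_force: [0.2, 0.7, -1.7]
finger_gap: 13.9
```

```bash
python3 - <<'E'
from h import *
pf();go(pw(545,98,48),.048,c=1,v=20)
E
```

```text
press frame 543.5 96.4 53.2 yaw 0.042 Fpress 0.2 0.7 -1.7 gap 13.9 t 14.3
1 from [538.3 122.4  53.2] 0.042 tilt [-0.    -0.    -0.005] F [ 0.2  0.7 -1.7] t 14.3 gap 13.9
-0.006,0,0,0.0052,0.0014,-0.0016,1.0
```

play_rows(motion=[-0.006, 0, 0.005, 0.005, 0.001, -0.001, 1, 0, 0, 0, 0.002, 0, 0, 1, 0, 0, 0, 0, 0, 0, 1])

```text
clock: 14.6
eef_pos: [539.7, 123.2, 47.8]
eef_rot: [1.512, 1.569, -0.011]
wrist_force: [0.2, 0.0, -0.4]
finger_gap: 13.9
```

```bash
python3 - <<'E'
from h import *
pf();go(pw(545,98,48),.048,c=1,v=20)
E
```

```text
press frame 545.0 97.2 47.8 yaw 0.047 Fpress 0.2 0.0 -0.4 gap 13.9 t 14.6
1 from [539.7 123.2  47.8] 0.047 tilt [ 0.    -0.     0.002] F [ 0.2  0.  -0.4] t 14.6 gap 13.9
-0.001,0,0,-0.0002,0,-0.0008,1.0
```

play_rows(motion=[0, 0, -0.002, 0.002, 0, 0, 1, 0, 0, 0, 0.001, 0, 0, 1])

```text
clock: 14.8
eef_pos: [540.3, 123.3, 47.3]
eef_rot: [1.586, 1.569, 0.063]
wrist_force: [-5.2, -1.1, 8.9]
finger_gap: 13.6
```

```bash
python3 - <<'E'
from h import *
pf()
E
```

```text
press frame 545.6 97.3 47.3 yaw 0.047 Fpress -5.3 -0.8 8.9 gap 13.6 t 14.8
```

Touchdown at z 47.3. Now slide in (home expected at X≈595–596).

play_rows(motion=[0, 0, 0, 0, 0.01, 0, 1, 0, 0, 0, 0, 0.01, 0, 1, 0, 0, 0, 0, 0.01, 0, 1, 0, 0, 0, 0, 0.01, 0, 1, 0, 0, 0, 0, 0, 0, 1])

```text
clock: 15.3
eef_pos: [583.7, 125.4, 47.8]
eef_rot: [1.626, 1.566, 0.102]
wrist_force: [0.3, -0.5, -0.3]
finger_gap: 14.0
```

```bash
python3 - <<'E'
from h import *
pf();go(pw(595,98,47.3),.048,c=1,v=20)
E
```

```text
press frame 589.1 97.2 47.8 yaw 0.047 Fpress 0.3 -0.5 -0.3 gap 14.0 t 15.3
1 from [583.7 125.4  47.8] 0.047 tilt [-0.     0.     0.004] F [ 0.3 -0.5 -0.3] t 15.3 gap 14.0
-0.001,0,0,0.0005,0.0059,-0.0008,1.0
```

play_rows(motion=[-0.001, 0, -0.004, 0.001, 0.005, 0, 1, 0, 0, 0, 0, 0.003, 0, 1, 0, 0, 0, 0, 0.003, 0, 1])

```text
clock: 15.6
eef_pos: [590.2, 125.7, 47.3]
eef_rot: [-1.524, 1.557, -3.046]
wrist_force: [-23.4, -2.9, 14.6]
finger_gap: 13.8
```

```bash
python3 - <<'E'
from h import *
pf();go(pw(595,98,47.3),.048,c=1,v=20)
E
```

```text
press frame 595.5 97.2 47.3 yaw 0.048 Fpress -23.5 -1.7 14.6 gap 13.8 t 15.6
1 from [590.2 125.7  47.3] 0.048 tilt [-0.    -0.001 -0.013] F [-23.4  -2.9  14.6] t 15.6 gap 13.8
0,0,0,0,-0.0005,-0.0008,1.0
```

play_rows(motion=[0, 0.001, 0.013, 0, 0, -0.004, 1, 0, 0, 0, 0, 0, -0.003, 1, 0, 0, 0, 0, 0, -0.003, 1])

```text
clock: 15.9
eef_pos: [588.8, 133.3, 47.6]
eef_rot: [-0.757, 1.565, -2.28]
wrist_force: [-8.5, -23.3, 14.9]
finger_gap: 14.0
```

```bash
python3 - <<'E'
from h import *
pf();go(pw(595,98,47.3),.048,c=1,v=20)
E
```

```text
press frame 594.5 104.9 47.6 yaw 0.048 Fpress -9.6 -22.9 14.9 gap 14.0 t 15.9
1 from [588.8 133.3  47.6] 0.048 tilt [-0.    -0.004 -0.004] F [ -8.5 -23.3  14.9] t 15.9 gap 14.0
0,0,0,0.0003,0.0005,0.0069,1.0
```

play_rows(motion=[0, 0.003, 0, 0, 0.002, -0.001, 1, 0, 0, 0, 0, 0.001, 0, 1, 0, 0, 0, 0, 0, 0, 1])

```text
clock: 16.2
eef_pos: [589.7, 131.7, 47.5]
eef_rot: [-1.09, 1.558, -2.613]
wrist_force: [-0.3, 1.2, 0.7]
finger_gap: 13.5
```

```bash
python3 - <<'E'
from h import *
pf();go(pw(595,98,47.3),.048,c=1,v=20)
E
```

```text
press frame 595.3 103.3 47.5 yaw 0.047 Fpress -0.2 1.2 0.7 gap 13.5 t 16.2
1 from [589.7 131.7  47.5] 0.047 tilt [-0.    -0.006 -0.011] F [-0.3  1.2  0.7] t 16.2 gap 13.5
-0.001,0,0,0.0002,-0.0003,0.0053,1.0
```

play_rows(motion=[0, 0.006, 0.011, 0, 0.001, -0.002, 1, 0, 0, 0, 0, 0, -0.001, 1])

```text
clock: 16.4
eef_pos: [589.4, 132.4, 47.4]
eef_rot: [-0.779, 1.565, -2.303]
wrist_force: [-0.0, -7.1, 1.4]
finger_gap: 14.1
```

```bash
python3 - <<'E'
from h import *
pf();go(pw(595,98,47.3),.048,c=1,v=20)
E
```

```text
press frame 595.1 104.0 47.4 yaw 0.047 Fpress -0.4 -7.1 1.4 gap 14.1 t 16.4
1 from [589.4 132.4  47.4] 0.047 tilt [-0.    -0.004 -0.004] F [-0.  -7.1  1.4] t 16.4 gap 14.1
-0.001,0,0,0.0001,-0.0001,0.006,1.0
```

play_rows(motion=[0, 0.002, 0, 0, 0.001, -0.0005, 1, 0, 0, 0, 0, 0, 0, -0.1, 0, 0, 0, 0, 0, 0, -0.1, 0, 0, 0, 0, 0, 0, -0.1, 0, 0, 0, 0, 0, 0, -0.1, 0, 0, 0, -0.02, 0, 0, -0.1, 0, 0, 0, -0.025, 0, 0, -0.1, 0, 0, 0, -0.025, -0.01, 0, -0.1, 0, 0, 0, -0.01, -0.03, 0, -0.1, 0, 0, 0, 0, -0.02, 0, -0.1, 0, 0, 0, 0, 0, 0, -0.1, 0, 0, 0, 0, 0, 0, -0.1])

```text
clock: 17.6
eef_pos: [529.6, 130.9, 130.4]
eef_rot: [-0.896, 1.568, -2.418]
wrist_force: [-0.4, 0.0, -0.5]
finger_gap: 51.7
```

```bash
python3 - <<'E'
from h import *
pf()
im,d=camera('wrist');cp=camera_params('wrist');save('','w8',im);np.savez('pics/w8.npz',p=im,d=d,**cp)
for b in (2,3):
    q,n,e=fit(cp,d,*pw(605,BY[b],0)[:2],base=16,a0=.05,r=55);print(b,q,n,e, q[:2]@EX,q[:2]@EY)
go([431,-392,110],.13,v=42,c=-.25)
E
```

```text
press frame 535.3 105.3 130.4 yaw 0.048 Fpress -0.4 0.0 -0.5 gap 51.7 t 17.6
2 [5.97785e+02 1.32355e+02 4.40000e-02 1.92300e+00] 12696 6.14 603.447084603986 103.51989341643313
3 [5.94049e+02 2.08574e+02 4.80000e-02 2.00000e+00] 11363 6.3 603.3724949429301 179.83036513154224
13 from [529.7 130.9 130.3] 0.048 tilt [-0.    -0.002 -0.003] F [-0.5  0.4 -0.1] t 17.65 gap 51.6
-0.006,0,0,0.0016,-0.0095,0.0398,-0.25,-0.006,0,0,0.0016,-0.0098,0.0397,-0.25,-0.006,0,0,0.0016,-0.01,0.0397,-0.25,-0.006,0,0,0.0016,-0.0103,0.0396,-0.25,-0.006,0,0,0.0016,-0.0105,0.0396,-0.25,-0.006,0,0,0.0016,-0.0108,0.0395,-0.25,-0.006,0,0,0.0016,-0.011,0.0394,-0.25,-0.006,0,0,0.0016,-0.0113,0.0393,-0.25,-0.006,0,0,0.0016,-0.0115,0.0393,-0.25,-0.006,0,0,0.0016,-0.0118,0.0392,-0.25,-0.006,0,0,0.0016,-0.012,0.0391,-0.25,-0.006,0,0,0.0016,-0.0123,0.0391,-0.25,-0.006,0,0,0.0016,-0.0125,0.039,-0.25
```

View pics/w8.png

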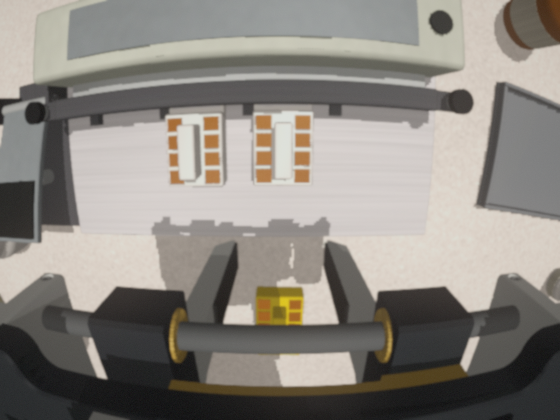

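play_rows(motion=[-0.006, 0, 0, 0, -0.009, 0.04, -0.25, -0.006, 0, 0, 0, -0.01, 0.04, -0.25, -0.006, 0, 0, 0, -0.01, 0.04, -0.25, -0.006, 0, 0, 0, -0.01, 0.04, -0.25, -0.006, 0, 0, 0, -0.01, 0.04, -0.25, -0.006, 0, 0, 0, -0.011, 0.04, -0.25, -0.006, 0, 0, 0, -0.011, 0.039, -0.25, -0.006, 0, 0, 0, -0.011, 0.039, -0.25, -0.006, 0, 0, 0, -0.012, 0.039, -0.25, -0.006, 0, 0, 0, -0.012, 0.039, -0.25, -0.006, 0, 0, 0, -0.012, 0.039, -0.25, -0.006, 0, 0, 0, -0.012, 0.038, -0.25, 0, 0, 0, 0, -0.01, 0.015, -0.25, 0, 0, 0, 0, 0, 0, -0.25, 0, 0, 0, 0, 0, 0, -0.25])

```text
clock: 19.15
eef_pos: [433.8, -392.1, 124.6]
eef_rot: [-1.8, 1.564, 3.036]
wrist_force: [0.4, 0.6, -0.5]
finger_gap: 58.8
```

```bash
python3 - <<'E'
from h import *
im,d=camera('wrist');cp=camera_params('wrist');save('','w9',im)
q,n,e=fit(cp,d,445,-391);print(q,n,e,'fin',q[:2]-13*np.array([np.cos(q[2]),np.sin(q[2])]))
go([432,-392.5,50],.128,c=-.25,v=20)
E
```

```text
[ 4.43874e+02 -3.90531e+02  1.29000e-01  3.90000e-02] 18136 1.83 fin [ 430.98201658 -392.20335271]
4 from [ 433.9 -391.8  124.6] 0.124 tilt [ 0.     0.001 -0.006] F [ 0.1 -0.7 -0.1] t 19.2 gap 58.8
-0.001,0,0,0.0187,-0.0005,0.0001,-0.25,-0.001,0,0,0.0187,-0.0005,0.0001,-0.25,-0.001,0,0,0.0187,-0.0005,0.0001,-0.25,-0.001,0,0,0.0187,-0.0005,0.0001,-0.25
```

View pics/w9.png

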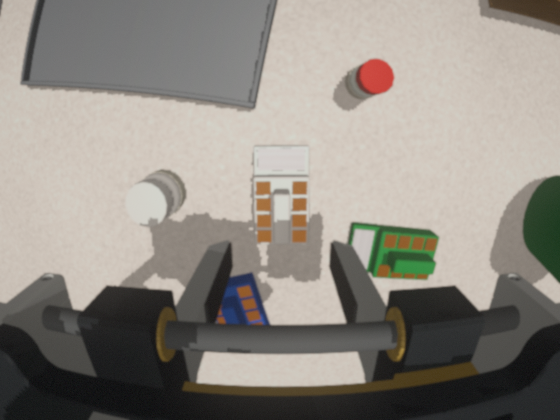

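White cassette C (fin about (281,215)) is aligned with the jaws. The green one (395,250) and the blue one (240,300) are clear of the fingers.

play_rows(motion=[0, 0, 0.006, 0.025, -0.002, 0, -0.25, 0, 0, 0, 0.025, 0, 0, -0.25, 0, 0, 0, 0.02, 0, 0, -0.25, 0, 0, 0, 0.01, 0, 0, -0.25, 0, 0, 0, 0, 0, 0, -0.25])

```text
clock: 19.7
eef_pos: [435.5, -388.0, 43.0]
eef_rot: [1.618, 1.569, 0.177]
wrist_force: [-0.0, 0.0, -0.0]
finger_gap: 58.9
```

```bash
python3 - <<'E'
from h import *
go([431.2,-392.2,26.5],.128,c=-.25,v=20)
E
```

```text
1 from [ 435.5 -388.    43. ] 0.13 tilt [-0.     0.     0.002] F [-0.  0. -0.] t 19.7 gap 58.9
0.002,0,0,0.0165,-0.0048,0.0036,-0.25
```

play_rows(motion=[0.002, 0, -0.002, 0.008, -0.005, 0.004, -0.25, 0, 0, 0, 0.009, 0, 0, -0.25, 0, 0, 0, 0, 0, 0, -0.25])

```text
clock: 20.0
eef_pos: [431.9, -393.0, 26.8]
eef_rot: [0.451, 1.568, -0.991]
wrist_force: [-0.7, -1.0, -0.6]
finger_gap: 58.9
```

```bash
python3 - <<'E'
from h import *
go([431.2,-392.2,26.5],.128,c=-.25,v=20)
E
```

```text
1 from [ 431.9 -393.    26.8] 0.129 tilt [ 0.    -0.002  0.001] F [-0.7 -1.  -0.6] t 20.0 gap 58.9
0.001,0,0,0.0003,-0.0006,-0.0009,-0.25
```

play_rows(motion=[0, 0, 0, 0, 0, -0.001, 1, 0, 0, 0, 0, 0, 0, 1, 0, 0, 0, 0, 0, 0, 1, 0, 0, 0, 0, 0, 0, 1, 0, 0, 0, 0, 0, 0, 1, 0, 0, 0, 0, 0, 0, 1, 0, 0, 0, 0, 0, 0, 1, 0, 0, 0, 0, 0, 0, 1, 0, 0, 0, 0, 0, 0, 1])

```text
clock: 20.9
eef_pos: [432.4, -392.6, 28.4]
eef_rot: [0.557, 1.566, -0.886]
wrist_force: [-0.9, -1.2, -0.0]
finger_gap: 13.9
```

```bash
python3 - <<'E'
from h import *
pf();go([431.2,-392.2,100],.1,c=1,v=25)
E
```

```text
press frame 413.0 -412.9 28.4 yaw 0.128 Fpress -0.9 -1.2 -0.0 gap 13.9 t 20.9
3 from [ 432.4 -392.6   28.4] 0.128 tilt [ 0.    -0.004  0.003] F [-0.9 -1.2 -0. ] t 20.9 gap 13.9
0.009,0,0,-0.0239,-0.0004,-0.0002,1.0,0.009,0,0,-0.0239,-0.0004,-0.0002,1.0,0.009,0,0,-0.0239,-0.0004,-0.0002,1.0
```

play_rows(motion=[0.009, 0.004, -0.003, -0.03, 0, 0, 1, 0.009, 0, 0, -0.03, 0, 0, 1, 0.009, 0, 0, -0.03, 0, 0, 1, 0, 0, 0, -0.01, 0, 0, 1, 0, 0, 0, 0, 0, 0, 1])

```text
clock: 21.4
eef_pos: [431.5, -391.7, 129.7]
eef_rot: [-2.392, 1.566, 2.421]
wrist_force: [0.4, 0.0, -1.1]
finger_gap: 13.8
```

```bash
python3 - <<'E'
from h import *
im,d=camera('wrist');cp=camera_params('wrist')
s,p,y,M=pose()
q,n,e=fit(cp,d,p[0]+13,p[1],base=p[2]-28,a0=y);print(q,n,e,'base-TCP',-28+q[3],'dyaw',q[2]-y,'off',((q[:2]-p[:2])@[np.cos(y),np.sin(y)]).round(1),((q[:2]-p[:2])@[-np.sin(y),np.cos(y)]).round(1))
go(pw(543,18,125),.048,c=1,v=36)
E
```

```text
[ 4.43002e+02 -3.90084e+02  1.05000e-01  8.26000e-01] 9934 4.17 base-TCP -27.174 dyaw 0.00433058696866645 off 11.7 0.3
13 from [ 431.3 -391.6  129. ] 0.101 tilt [ 0.     0.004 -0.004] F [-0.3 -0.2 -0.9] t 21.45 gap 13.8
0.004,0,0,0.0003,0.0118,-0.0325,1.0,0.004,0,0,0.0003,0.0117,-0.0325,1.0,0.004,0,0,0.0003,0.0115,-0.0326,1.0,0.004,0,0,0.0003,0.0114,-0.0326,1.0,0.004,0,0,0.0003,0.0113,-0.0327,1.0,0.004,0,0,0.0003,0.0111,-0.0327,1.0,0.004,0,0,0.0003,0.011,-0.0328,1.0,0.004,0,0,0.0003,0.0109,-0.0328,1.0,0.004,0,0,0.0003,0.0107,-0.0329,1.0,0.004,0,0,0.0003,0.0106,-0.0329,1.0,0.004,0,0,0.0003,0.0105,-0.0329,1.0,0.004,0,0,0.0003,0.0103,-0.033,1.0,0.004,0,0,0.0003,0.0102,-0.033,1.0
```

play_rows(motion=[0.004, 0, 0, -0.001, 0.012, -0.032, 1, 0.004, 0, 0, -0.001, 0.012, -0.032, 1, 0.004, 0, 0, -0.001, 0.012, -0.033, 1, 0.004, 0, 0, -0.001, 0.011, -0.033, 1, 0.004, 0, 0, -0.001, 0.011, -0.033, 1, 0.004, 0, 0, -0.001, 0.011, -0.033, 1, 0.004, 0, 0, -0.001, 0.011, -0.033, 1, 0.004, 0, 0, -0.001, 0.011, -0.033, 1, 0.004, 0, 0, -0.001, 0.011, -0.033, 1, 0.004, 0, 0, -0.001, 0.011, -0.033, 1, 0.004, 0, 0, -0.001, 0.01, -0.033, 1, 0.004, 0, 0, -0.001, 0.01, -0.033, 1, 0.004, 0, 0, 0, 0.01, -0.02, 1, 0, 0, 0, 0, 0, 0, 1])

```text
clock: 22.85
eef_pos: [536.5, 51.3, 117.9]
eef_rot: [-1.997, 1.533, 2.762]
wrist_force: [0.7, 0.1, -0.8]
finger_gap: 13.6
```

```bash
python3 - <<'E'
from h import *
pf();go(pw(544,22,52),.048,c=1,v=25)
E
```

```text
press frame 538.3 25.5 117.9 yaw 0.047 Fpress 0.7 0.1 -0.8 gap 13.6 t 22.85
3 from [536.5  51.3 117.9] 0.047 tilt [ 0.     0.016 -0.035] F [ 0.7  0.1 -0.8] t 22.85 gap 13.6
0,0,0,0.022,0.0019,0.0012,1.0,0,0,0,0.022,0.0019,0.0012,1.0,0,0,0,0.022,0.0019,0.0012,1.0
```

play_rows(motion=[0, -0.016, 0.035, 0.02, 0.001, 0.002, 1, 0, 0, 0, 0.02, 0.002, 0.001, 1, 0, 0, 0, 0.015, 0.002, 0.001, 1, 0, 0, 0, 0, 0, 0, 1])

```text
clock: 23.25
eef_pos: [537.9, 45.9, 55.8]
eef_rot: [-1.354, 1.565, -2.877]
wrist_force: [-0.1, -0.1, -0.8]
finger_gap: 13.6
```

```bash
python3 - <<'E'
from h import *
pf();go(pw(544,22,47),.048,c=1,v=25)
E
```

```text
press frame 539.5 20.1 55.8 yaw 0.048 Fpress -0.1 -0.1 -0.8 gap 13.6 t 23.25
1 from [537.9  45.9  55.8] 0.048 tilt [-0.    -0.001 -0.006] F [-0.1 -0.1 -0.8] t 23.25 gap 13.6
0,0,0,0.0088,0.0045,-0.0019,1.0
```

play_rows(motion=[0, 0.001, 0.006, 0.009, 0.004, -0.002, 1, 0, 0, 0, 0.002, 0, 0, 1, 0, 0, 0, 0, 0, 0, 1])

```text
clock: 23.55
eef_pos: [541.8, 47.4, 44.2]
eef_rot: [1.972, 1.57, 0.449]
wrist_force: [-2.2, 1.3, 3.0]
finger_gap: 13.9
```

```bash
python3 - <<'E'
from h import *
pf();go(pw(544,22,44),.048,c=1,v=25)
E
```

```text
press frame 543.5 21.3 44.2 yaw 0.047 Fpress -2.1 1.4 3.0 gap 13.9 t 23.55
1 from [541.8  47.4  44.2] 0.047 tilt [-0.     0.     0.001] F [-2.2  1.3  3. ] t 23.55 gap 13.9
-0.001,0,0,0.0002,0.0005,-0.0007,1.0
```

Touchdown at 44.2. Sliding in.

play_rows(motion=[0, 0, 0, 0, 0.01, 0, 1, 0, 0, 0, 0, 0.01, 0, 1, 0, 0, 0, 0, 0.01, 0, 1, 0, 0, 0, 0, 0.01, 0, 1, 0, 0, 0, 0, 0, 0, 1, 0, 0, 0, 0, 0.003, 0, 1])

```text
clock: 24.15
eef_pos: [588.8, 49.1, 45.1]
eef_rot: [1.55, 1.568, 0.027]
wrist_force: [-0.7, -0.1, -1.1]
finger_gap: 13.7
```

```bash
python3 - <<'E'
from h import *
pf();go(pw(593.3,22,44),.048,c=1,v=25)
E
```

```text
press frame 590.5 20.8 45.1 yaw 0.047 Fpress -0.7 -0.0 -1.1 gap 13.7 t 24.15
1 from [588.8  49.1  45.1] 0.047 tilt [ 0.    -0.     0.003] F [-0.7 -0.1 -1.1] t 24.15 gap 13.7
-0.001,0,0,0.0011,0.0028,-0.0012,1.0
```

play_rows(motion=[-0.001, 0, -0.003, 0.001, 0.003, 0, 1, 0, 0, 0, 0, 0.003, 0, 1])

```text
clock: 24.35
eef_pos: [591.5, 49.2, 44.2]
eef_rot: [-1.554, 1.561, -3.076]
wrist_force: [-24.7, -2.4, 17.5]
finger_gap: 13.9
```

```bash
python3 - <<'E'
from h import *
pf();go(pw(593.3,22,44),.048,c=1,v=25)
E
```

```text
press frame 593.2 20.8 44.2 yaw 0.049 Fpress -24.7 -1.2 17.5 gap 13.9 t 24.35
1 from [591.5  49.2  44.2] 0.049 tilt [-0.   -0.   -0.01] F [-24.7  -2.4  17.5] t 24.35 gap 13.9
0.001,0,0,0.0002,0.0001,-0.0012,1.0
```

Fence reached at X=593.2, as expected. Now left to the stop (Y≈28.3 expected).

play_rows(motion=[0, 0, 0.01, 0, 0, -0.004, 1, 0, 0, 0, 0, 0, -0.003, 1, 0, 0, 0, 0, 0, -0.002, 1])

```text
clock: 24.65
eef_pos: [590.2, 56.8, 44.4]
eef_rot: [-0.797, 1.567, -2.319]
wrist_force: [-5.4, -16.3, 4.9]
finger_gap: 13.8
```

```bash
python3 - <<'E'
from h import *
pf();go(pw(593.3,28.5,44),.048,c=1,v=25)
E
```

```text
press frame 592.3 28.4 44.4 yaw 0.048 Fpress -6.2 -16.0 4.9 gap 13.8 t 24.65
1 from [590.2  56.8  44.4] 0.048 tilt [-0.    -0.003 -0.003] F [ -5.4 -16.3   4.9] t 24.65 gap 13.8
0,0,0,0.0004,0.001,-0.0001,1.0
```

play_rows(motion=[0, 0.003, 0.003, 0, 0.003, -0.001, 1, 0, 0, 0, 0, 0.001, -0.001, 1])

```text
clock: 24.85
eef_pos: [591.2, 55.9, 44.3]
eef_rot: [-1.085, 1.561, -2.607]
wrist_force: [-7.1, -5.6, 5.5]
finger_gap: 13.7
```

```bash
python3 - <<'E'
from h import *
pf();go(pw(593.3,28.5,44),.048,c=1,v=25)
E
```

```text
press frame 593.2 27.5 44.3 yaw 0.048 Fpress -7.4 -5.2 5.5 gap 13.7 t 24.85
1 from [591.2  55.9  44.3] 0.048 tilt [-0.    -0.005 -0.009] F [-7.1 -5.6  5.5] t 24.85 gap 13.7
0,0,0,0.0003,0.0001,-0.001,1.0
```

Now in contact with both the fence (7 N) and the stop (5 N). Releasing and backing off to look.

play_rows(motion=[0, 0.002, 0, 0, 0.0005, -0.0005, 1, 0, 0, 0, 0, 0, 0, -0.1, 0, 0, 0, 0, 0, 0, -0.1, 0, 0, 0, 0, 0, 0, -0.1, 0, 0, 0, 0, 0, 0, -0.1, 0, 0, 0, -0.02, 0, 0, -0.1, 0, 0, 0, -0.025, 0, 0, -0.1, 0, 0, 0, -0.03, -0.01, 0, -0.1, 0, 0, 0, -0.025, -0.03, -0.01, -0.1, 0, 0, 0, 0, -0.02, -0.02, -0.1, 0, 0, 0, 0, 0, -0.03, -0.1, 0, 0, 0, 0, 0, 0, -0.1, 0, 0, 0, 0, 0, 0, -0.1])

```text
clock: 26.15
eef_pos: [528.0, 115.7, 149.3]
eef_rot: [-1.247, 1.563, -2.77]
wrist_force: [0.6, 0.2, 0.1]
finger_gap: 51.6
```

```bash
python3 - <<'E'
from h import *
pf()
im,d=camera('wrist');cp=camera_params('wrist');save('','w10',im);np.savez('pics/w10.npz',p=im,d=d,**cp)
for b in (1,2,3):
    q,n,e=fit(cp,d,*pw(605,BY[b],0)[:2],base=16,a0=.05,r=55);print(b,q,n,e, q[:2]@EX,q[:2]@EY)
E
```

```text
press frame 533.0 90.2 149.3 yaw 0.048 Fpress 0.6 0.1 0.1 gap 51.6 t 26.15
1 [6.01846e+02 5.60970e+01 5.20000e-02 1.93800e+00] 10392 6.23 603.8444286556864 27.1548726104085
2 [5.97848e+02 1.32623e+02 4.50000e-02 2.26100e+00] 11403 6.27 603.5228711027127 103.78456190078813
3 [5.94141e+02 2.08462e+02 4.20000e-02 2.23800e+00] 9763 6.33 603.4590150434236 179.7140798263202
```

View pics/w10.png

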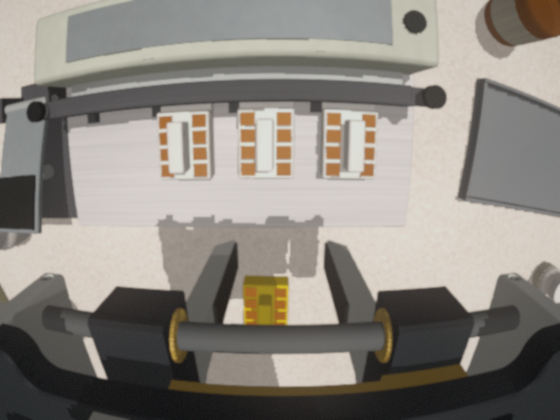

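```bash
python3 - <<'E'
from h import *
im=np.load('pics/w10.npz')['p']
cv2.imwrite('pics/w10c.png',cv2.resize(im[85:185,140:400],None,fx=3,fy=3,interpolation=cv2.INTER_CUBIC))
E
```

```text
(no output)
```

View pics/w10c.png

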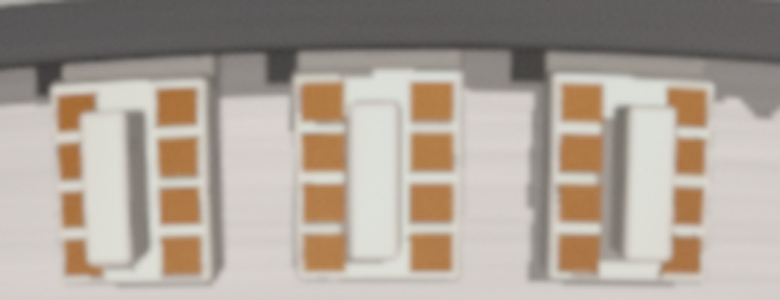

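All three tabs sit against their stops and equally deep under the bar. Next is the pedal.

```bash
python3 - <<'E'
from h import *
go([505,385,150],.048,c=1,v=35)
E
```

```text
8 from [528.1 115.6 149.3] 0.048 tilt [-0.    -0.002 -0.008] F [ 0.2 -0.2  0.2] t 26.2 gap 51.9
0,0,0,-0.0001,-0.0013,-0.0338,1.0,0,0,0,-0.0001,-0.0013,-0.0338,1.0,0,0,0,-0.0001,-0.0013,-0.0338,1.0,0,0,0,-0.0001,-0.0013,-0.0338,1.0,0,0,0,-0.0001,-0.0013,-0.0338,1.0,0,0,0,-0.0001,-0.0013,-0.0338,1.0,0,0,0,-0.0001,-0.0013,-0.0338,1.0,0,0,0,-0.0001,-0.0013,-0.0338,1.0
```

play_rows(motion=[0, 0.002, 0.008, -0.002, -0.001, -0.034, 1, 0, 0, 0, -0.002, -0.001, -0.034, 1, 0, 0, 0, -0.002, -0.001, -0.034, 1, 0, 0, 0, -0.002, -0.001, -0.034, 1, 0, 0, 0, -0.002, -0.001, -0.034, 1, 0, 0, 0, -0.002, -0.001, -0.034, 1, 0, 0, 0, -0.002, -0.001, -0.034, 1, 0, 0, 0, -0.001, -0.001, -0.02, 1, 0, 0, 0, 0, 0, 0, 1, 0, 0, 0, 0, 0, 0, 1])

```text
clock: 27.2
eef_pos: [512.3, 374.7, 160.4]
eef_rot: [-0.833, 1.566, -2.367]
wrist_force: [0.5, 0.8, 0.4]
finger_gap: 0.7
```

```bash
python3 - <<'E'
from h import *
im,d=camera('wrist');cp=camera_params('wrist');save('','w11',im);np.savez('pics/w11.npz',p=im,d=d,**cp)
for r in place_of('wrist','pedal_pad'): print('pad',round(r['conf'],2),cam2w(cp,r['at']).round(1))
v,u=np.mgrid[0:420,0:560].astype(float);P=wpix(cp,u,v,d.astype(float))
k=(im.max(2)<45)&(np.abs(P[...,0]-527)<45)&(np.abs(P[...,1]-395)<45)&(P[...,2]>55)&(P[...,2]<95)
print(k.sum(),P[k].mean(0) if k.any() else '', cv2.minAreaRect(P[k][:,:2].astype(np.float32)) if k.any() else '')
go([525,394,100],.048,c=1,v=25)
E
```

```text
pad 0.87 [525.2 396.4  75.2]
pad 0.54 [602.5  59.4  14.6]
38 [505.21919922 395.55435156  82.06428825] ((504.7115173339844, 400.638916015625), (2.0687761306762695, 33.71416473388672), 3.3639719486236572)
3 from [512.4 374.2 160.6] 0.037 tilt [-0.    -0.003 -0.003] F [-0.2  0.6 -0.5] t 27.3 gap 0.3
-0.004,0,0,0.0202,0.0044,-0.0064,1.0,-0.004,0,0,0.0202,0.0045,-0.0064,1.0,-0.004,0,0,0.0202,0.0045,-0.0064,1.0
```

View pics/w11.png

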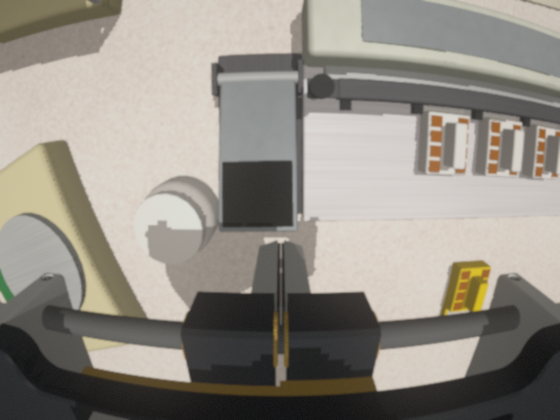

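The pad is at about (258,193) in the wrist view, which gives world (525,396,76). The top and scene views agree.

play_rows(motion=[-0.01, 0.003, 0.003, 0.022, 0.005, -0.007, 1, 0, 0, 0, 0.022, 0.005, -0.007, 1, 0, 0, 0, 0.018, 0.004, -0.007, 1, 0, 0, 0, 0, 0, 0, 1])

```text
clock: 27.7
eef_pos: [528.3, 391.6, 98.1]
eef_rot: [2.004, 1.569, 0.474]
wrist_force: [-0.4, 0.6, -0.1]
finger_gap: 0.4
```

```bash
python3 - <<'E'
from h import *
go([526,395.5,82],.048,c=1,v=25)
E
```

```text
1 from [528.3 391.6  98.1] 0.042 tilt [-0.     0.001  0.002] F [-0.4  0.6 -0.1] t 27.7 gap 0.4
-0.006,0,0,0.0161,-0.0021,-0.004,1.0
```

play_rows(motion=[-0.006, 0, 0, 0.014, -0.002, -0.004, 1, 0, 0, 0, 0.006, 0, 0, 1, 0, 0, 0, 0.006, -0.001, 0, 1, 0, 0, 0, 0.006, -0.001, 0, 1])

```text
clock: 28.1
eef_pos: [525.3, 394.2, 67.4]
eef_rot: [2.086, 1.565, 0.561]
wrist_force: [-1.1, -0.1, 4.3]
finger_gap: 0.8
```

```bash
python3 - <<'E'
from h import *
pf();go([522,395.5,49],.048,c=1,v=6)
E
```

```text
press frame 543.6 368.5 67.4 yaw 0.046 Fpress -1.1 -0.0 4.3 gap 0.8 t 28.1
4 from [525.3 394.2  67.4] 0.046 tilt [-0.     0.003  0.005] F [-1.1 -0.1  4.3] t 28.1 gap 0.8
-0.001,0,0,0.0046,-0.0008,-0.0004,1.0,-0.001,0,0,0.0046,-0.0008,-0.0004,1.0,-0.001,0,0,0.0046,-0.0008,-0.0004,1.0,-0.001,0,0,0.0046,-0.0008,-0.0004,1.0
```

play_rows(motion=[0, -0.003, -0.005, 0.006, -0.001, 0, 1, 0, 0, 0, 0.006, -0.001, 0, 1, 0, 0, 0, 0.005, -0.001, 0, 1, 0, 0, 0, 0.003, 0, 0, 1])

```text
clock: 28.5
eef_pos: [522.2, 394.2, 48.1]
eef_rot: [1.836, 1.57, 0.312]
wrist_force: [-8.9, -5.2, 25.4]
finger_gap: 0.5
```

```bash
python3 - <<'E'
from h import *
pf();go([522,395.5,49],.048,c=1,v=6)
E
```

```text
press frame 540.5 368.7 48.1 yaw 0.046 Fpress -9.2 -4.8 25.4 gap 0.5 t 28.5
1 from [522.2 394.2  48.1] 0.046 tilt [-0.     0.     0.001] F [-8.9 -5.2 25.4] t 28.5 gap 0.5
-0.002,0,0,-0.0009,-0.0001,-0.0013,1.0
```

play_rows(motion=[0, 0, 0, 0.002, 0, 0, 1, 0, 0, 0, 0.002, 0, 0, 1, 0, 0, 0, 0.002, 0, 0, 1])

```text
clock: 28.8
eef_pos: [522.2, 394.2, 48.2]
eef_rot: [1.713, 1.569, 0.189]
wrist_force: [-10.1, -7.6, 22.4]
finger_gap: 0.5
```

```bash
python3 - <<'E'
from h import *
pf();go([522,395.5,49],.048,c=1,v=6)
E
```

```text
press frame 540.5 368.7 48.2 yaw 0.047 Fpress -10.5 -7.1 22.4 gap 0.5 t 28.8
1 from [522.2 394.2  48.2] 0.047 tilt [-0.     0.     0.002] F [-10.1  -7.6  22.4] t 28.8 gap 0.5
-0.001,0,0,-0.0008,-0.0001,-0.0013,1.0
```

Steady at the stop at 22 N. Hold with the same press for well over 2 s.

play_rows(motion=[0, 0, 0, 0.002, 0, 0, 1, 0, 0, 0, 0.002, 0, 0, 1, 0, 0, 0, 0.002, 0, 0, 1, 0, 0, 0, 0.002, 0, 0, 1, 0, 0, 0, 0.002, 0, 0, 1, 0, 0, 0, 0.002, 0, 0, 1, 0, 0, 0, 0.002, 0, 0, 1, 0, 0, 0, 0.002, 0, 0, 1, 0, 0, 0, 0.002, 0, 0, 1, 0, 0, 0, 0.002, 0, 0, 1])

```text
clock: 29.8
eef_pos: [522.2, 394.2, 48.3]
eef_rot: [1.753, 1.564, 0.23]
wrist_force: [-10.2, -7.3, 21.7]
finger_gap: 0.7
```

```bash
python3 - <<'E'
from h import *
pf();go([522,395.5,49],.048,c=1,v=6)
save('wrist','w12'); save('scene','s12')
E
```

```text
press frame 540.5 368.7 48.3 yaw 0.048 Fpress -10.6 -6.8 21.7 gap 0.7 t 29.8
1 from [522.2 394.2  48.3] 0.048 tilt [-0.     0.001  0.006] F [-10.2  -7.3  21.7] t 29.8 gap 0.7
0,0,0,-0.0007,-0.0001,-0.0013,1.0
```

View pics/s12.png

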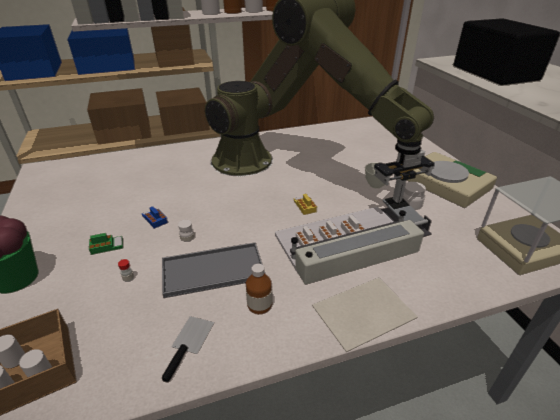

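play_rows(motion=[0, 0, -0.005, 0.002, 0, 0, 1, 0, 0, 0, 0.002, 0, 0, 1, 0, 0, 0, 0.002, 0, 0, 1, 0, 0, 0, 0.002, 0, 0, 1, 0, 0, 0, 0.002, 0, 0, 1, 0, 0, 0, 0.002, 0, 0, 1, 0, 0, 0, 0.002, 0, 0, 1, 0, 0, 0, 0.002, 0, 0, 1, 0, 0, 0, 0.002, 0, 0, 1, 0, 0, 0, 0.002, 0, 0, 1, 0, 0, 0, 0.002, 0, 0, 1, 0, 0, 0, 0.002, 0, 0, 1, 0, 0, 0, 0.002, 0, 0, 1, 0, 0, 0, 0.002, 0, 0, 1, 0, 0, 0, 0.002, 0, 0, 1, 0, 0, 0, 0.002, 0, 0, 1, 0, 0, 0, 0.002, 0, 0, 1, 0, 0, 0, 0.002, 0, 0, 1])

```text
clock: 31.7
eef_pos: [522.2, 394.3, 48.3]
eef_rot: [1.847, 1.561, 0.328]
wrist_force: [-9.8, -6.4, 21.8]
finger_gap: 0.4
```

```bash
python3 - <<'E'
from h import *
pf();go([528,395.5,120],.048,c=1,v=10)
E
```

```text
press frame 540.5 368.7 48.3 yaw 0.051 Fpress -10.1 -5.9 21.8 gap 0.4 t 31.7
8 from [522.2 394.3  48.3] 0.051 tilt [-0.     0.003  0.009] F [-9.8 -6.4 21.8] t 31.7 gap 0.4
0,0,0,-0.009,0.0007,-0.0001,1.0,0,0,0,-0.009,0.0007,-0.0001,1.0,0,0,0,-0.009,0.0007,-0.0001,1.0,0,0,0,-0.009,0.0007,-0.0001,1.0,0,0,0,-0.009,0.0007,-0.0001,1.0,0,0,0,-0.009,0.0007,-0.0001,1.0,0,0,0,-0.009,0.0007,-0.0001,1.0,0,0,0,-0.009,0.0007,-0.0001,1.0
```

Held from 28.5 to 31.7 s. Now let it rise gently and retreat.

play_rows(motion=[0, -0.003, -0.009, -0.008, 0.001, 0, 1, 0, 0, 0, -0.01, 0.001, 0, 1, 0, 0, 0, -0.01, 0.001, 0, 1, 0, 0, 0, -0.012, 0.001, 0, 1, 0, 0, 0, -0.02, 0, 0, 1, 0, 0, 0, -0.03, 0, 0, 1, 0, 0, 0, -0.02, -0.01, 0.01, 0, 0, 0, 0, -0.005, -0.01, 0.03, 0, 0, 0, 0, -0.002, -0.003, 0.04, 0, 0, 0, 0, -0.002, 0, 0.04, -0.1, 0, 0, 0, -0.002, 0, 0.03, -0.1, 0, 0, 0, 0, 0, 0, -0.1, 0, 0, 0, 0, 0, 0, -0.1])

```text
clock: 33.0
eef_pos: [509.2, 238.7, 178.7]
eef_rot: [1.599, 1.568, 0.081]
wrist_force: [0.3, -0.5, -0.0]
finger_gap: 50.9
```

```bash
python3 - <<'E'
from h import *
pf()
im,d=camera('wrist');cp=camera_params('wrist');save('','w13',im);np.savez('pics/w13.npz',p=im,d=d,**cp)
for b in (1,2,3):
    q,n,e=fit(cp,d,*pw(605,BY[b],0)[:2],base=16,a0=.05,r=55);print(b,q,n,e, q[:2]@EX,q[:2]@EY)
for r in place_of('wrist','pedal_pad')[:1]: print('pad',round(r['conf'],2),cam2w(cp,r['at']).round(1))
go(pw(592,179.7,100),.048,c=-.1,v=25)
E
```

```text
press frame 520.1 214.0 178.7 yaw 0.053 Fpress 0.3 -0.5 -0.0 gap 50.9 t 33.0
1 [6.0219e+02 5.6526e+01 5.6000e-02 2.3370e+00] 6060 6.49 604.2086165373508 27.56687283716675
2 [5.98112e+02 1.32405e+02 4.80000e-02 2.53700e+00] 8232 6.47 603.7761070508138 103.5541458540612
3 [5.93964e+02 2.08003e+02 4.50000e-02 1.85800e+00] 9356 6.05 603.2601953675907 179.26410123071634
5 from [509.2 239.5 178.4] 0.054 tilt [ 0.    -0.     0.003] F [-0.5  1.  -0.6] t 33.1 gap 51.7
0.001,0,0,0.0157,0.0143,0.0071,-0.1,0.001,0,0,0.0157,0.0143,0.0071,-0.1,0.001,0,0,0.0157,0.0144,0.0071,-0.1,0.001,0,0,0.0157,0.0144,0.007,-0.1,0.001,0,0,0.0157,0.0144,0.007,-0.1
```

View pics/w13.png

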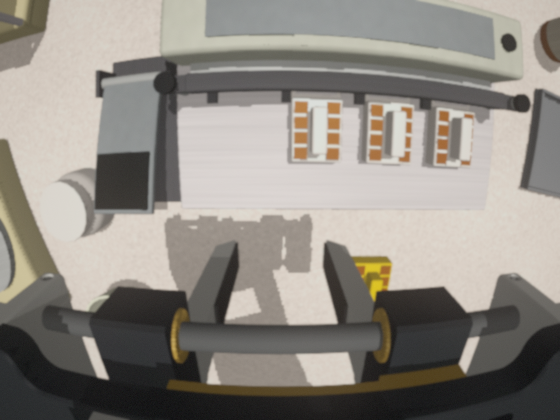

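All three are still home, and the pedal is back up at (125,150). Unloading bay 3 first.

play_rows(motion=[0.002, 0, 0, 0.016, 0.016, 0.008, -0.1, 0.002, 0, 0, 0.016, 0.016, 0.008, -0.1, 0, 0, 0, 0.016, 0.016, 0.008, -0.1, 0, 0, 0, 0.016, 0.016, 0.007, -0.1, 0, 0, 0, 0.01, 0.008, 0.004, -0.1, 0, 0, 0, 0, 0, 0, -0.1])

```text
clock: 33.7
eef_pos: [584.7, 214.0, 101.2]
eef_rot: [1.96, 1.569, 0.448]
wrist_force: [-0.6, 0.4, 0.4]
finger_gap: 51.7
```

```bash
python3 - <<'E'
from h import *
pf();go(pw(592,179.7,75),.048,c=-.1,v=25)
E
```

```text
press frame 594.3 185.7 101.2 yaw 0.058 Fpress -0.6 0.4 0.4 gap 51.7 t 33.7
2 from [584.7 214.  101.2] 0.058 tilt [-0.     0.001  0.002] F [-0.6  0.4  0.4] t 33.7 gap 51.7
0.005,0,0,0.0131,-0.0012,0.003,-0.1,0.005,0,0,0.0131,-0.0012,0.003,-0.1
```

play_rows(motion=[0.01, 0, 0, 0.012, -0.002, 0.006, -0.1, 0, 0, 0, 0.012, 0, 0, -0.1, 0, 0, 0, 0, 0, 0, -0.1])

```text
clock: 34.0
eef_pos: [581.9, 209.0, 76.2]
eef_rot: [1.998, 1.568, 0.476]
wrist_force: [0.2, -0.4, -0.8]
finger_gap: 51.4
```

```bash
python3 - <<'E'
from h import *
pf();go(pw(592,179.7,43.5),.048,c=-.1,v=25)
E
```

```text
press frame 591.2 180.9 76.2 yaw 0.049 Fpress 0.2 -0.4 -0.8 gap 51.4 t 34.0
2 from [581.9 209.   76.2] 0.049 tilt [-0.     0.001  0.002] F [ 0.2 -0.4 -0.8] t 34.0 gap 51.4
0,0,0,0.0163,0.0004,0.0006,-0.1,0,0,0,0.0163,0.0004,0.0006,-0.1
```

play_rows(motion=[0, 0, 0, 0.015, 0, 0.001, -0.1, 0, 0, 0, 0.014, 0, 0.0005, -0.1, 0, 0, 0, 0, 0, 0, -0.1])

```text
clock: 34.3
eef_pos: [581.6, 208.0, 45.4]
eef_rot: [1.97, 1.568, 0.448]
wrist_force: [0.8, -0.6, 0.2]
finger_gap: 51.5
```

```bash
python3 - <<'E'
from h import *
pf();go(pw(592,179.7,43.5),.048,c=-.1,v=25)
E
```

```text
press frame 590.9 179.8 45.4 yaw 0.049 Fpress 0.7 -0.7 0.2 gap 51.5 t 34.3
1 from [581.6 208.   45.4] 0.049 tilt [-0.     0.001  0.003] F [ 0.8 -0.6  0.2] t 34.3 gap 51.5
0.001,0,0,0.0019,0.0011,0.0001,-0.1
```

play_rows(motion=[0, 0, -0.003, 0.002, 0, 0, -0.1, 0, 0, 0, 0, 0, 0, 1, 0, 0, 0, 0, 0, 0, 1, 0, 0, 0, 0, 0, 0, 1, 0, 0, 0, 0, 0, 0, 1, 0, 0, 0, 0, 0, 0, 1, 0, 0, 0, 0, 0, 0, 1, 0, 0, 0, 0, 0, 0, 1])

```text
clock: 35.1
eef_pos: [582.4, 207.7, 44.2]
eef_rot: [2.119, 1.569, 0.597]
wrist_force: [1.0, -0.6, 0.2]
finger_gap: 13.5
```

```bash
python3 - <<'E'
from h import *
pf();go(pw(540,178,44),.048,c=1,v=10)
E
```

```text
press frame 591.7 179.5 44.2 yaw 0.049 Fpress 0.9 -0.6 0.2 gap 13.5 t 35.1
6 from [582.4 207.7  44.2] 0.049 tilt [-0.     0.001  0.002] F [ 1.  -0.6  0.2] t 35.1 gap 13.5
0,0,0,0,-0.0086,0.0002,1.0,0,0,0,0,-0.0086,0.0002,1.0,0,0,0,0,-0.0086,0.0002,1.0,0,0,0,0,-0.0086,0.0002,1.0,0,0,0,0,-0.0086,0.0002,1.0,0,0,0,0,-0.0086,0.0002,1.0
```

play_rows(motion=[0, 0, 0, 0, -0.009, 0.001, 1, 0, 0, 0, 0, -0.01, 0.0005, 1, 0, 0, 0, 0, -0.01, 0, 1, 0, 0, 0, 0, -0.01, 0, 1, 0, 0, 0, 0, -0.01, 0, 1, 0, 0, 0, 0, 0, 0, 1])

```text
clock: 35.7
eef_pos: [529.1, 204.1, 44.3]
eef_rot: [2.485, 1.568, 0.964]
wrist_force: [1.0, 0.3, -0.5]
finger_gap: 14.0
```

```bash
python3 - <<'E'
from h import *
pf();go(pw(535,178,125),.048,c=1,v=25)
E
```

```text
press frame 538.3 178.4 44.3 yaw 0.049 Fpress 1.0 0.2 -0.5 gap 14.0 t 35.7
4 from [529.1 204.1  44.3] 0.049 tilt [-0.     0.003  0.002] F [ 1.   0.3 -0.5] t 35.7 gap 14.0
0,0,0,-0.0202,-0.0008,0.0001,1.0,0,0,0,-0.0202,-0.0008,0.0001,1.0,0,0,0,-0.0202,-0.0008,0.0001,1.0,0,0,0,-0.0202,-0.0008,0.0001,1.0
```

play_rows(motion=[0, -0.003, -0.002, -0.025, 0, 0, 1, 0, 0, 0, -0.03, 0, 0, 1, 0, 0, 0, -0.03, 0, 0, 1, 0, 0, 0, -0.01, 0, 0, 1])

```text
clock: 36.1
eef_pos: [527.6, 204.0, 140.6]
eef_rot: [-1.384, 1.566, -2.904]
wrist_force: [0.1, -0.1, -0.3]
finger_gap: 13.9
```

```bash
python3 - <<'E'
from h import *
pf();go([588,-152,140],-.069,c=1,v=36)
E
```

```text
press frame 536.7 178.5 140.6 yaw 0.05 Fpress 0.1 -0.1 -0.3 gap 13.9 t 36.1
11 from [527.6 204.  140.6] 0.05 tilt [-0.    -0.001 -0.004] F [ 0.1 -0.1 -0.3] t 36.1 gap 13.9
0.011,0,0,0.0001,0.0039,0.0326,1.0,0.011,0,0,0.0001,0.0042,0.0326,1.0,0.011,0,0,0.0001,0.0046,0.0325,1.0,0.011,0,0,0.0001,0.0049,0.0325,1.0,0.011,0,0,0.0001,0.0053,0.0324,1.0,0.011,0,0,0.0001,0.0056,0.0323,1.0,0.011,0,0,0.0001,0.006,0.0323,1.0,0.011,0,0,0.0001,0.0063,0.0322,1.0,0.011,0,0,0.0001,0.0067,0.0321,1.0,0.011,0,0,0.0001,0.007,0.0321,1.0,0.011,0,0,0.0001,0.0074,0.032,1.0
```

play_rows(motion=[0.011, 0, 0, -0.001, 0.004, 0.033, 1, 0.011, 0, 0, -0.001, 0.004, 0.033, 1, 0.011, 0, 0, -0.001, 0.005, 0.032, 1, 0.011, 0, 0, -0.001, 0.005, 0.032, 1, 0.011, 0, 0, -0.001, 0.005, 0.032, 1, 0.011, 0, 0, -0.001, 0.006, 0.032, 1, 0.011, 0, 0, -0.001, 0.006, 0.032, 1, 0.011, 0, 0, -0.001, 0.006, 0.032, 1, 0.011, 0, 0, -0.001, 0.007, 0.032, 1, 0.011, 0, 0, -0.001, 0.007, 0.032, 1, 0.011, 0, 0, 0, 0.007, 0.03, 1, 0, 0, 0, 0, 0, 0, 1, 0, 0, 0, 0, 0, 0, 1])

```text
clock: 37.4
eef_pos: [587.2, -161.4, 139.8]
eef_rot: [-1.743, 1.558, 2.896]
wrist_force: [-0.3, 0.7, -0.6]
finger_gap: 13.5
```

```bash
python3 - <<'E'
from h import *
im,d=camera('wrist');cp=camera_params('wrist');save('','w14',im);s,p,y,M=pose()
q,n,e=fit(cp,d,p[0]+13,p[1],base=p[2]-28,a0=y);print(q,n,e,'base-TCP',-28+q[3],'dyaw',q[2]-y,'off',((q[:2]-p[:2])@[np.cos(y),np.sin(y)]).round(1))
go([590,-157,45],-.069,c=1,v=25)
E
```

```text
[ 5.98741e+02 -1.61825e+02 -7.70000e-02  8.09000e-01] 10027 4.23 base-TCP -27.191 dyaw -0.0035562896397846044 off 11.6
4 from [ 587.2 -161.2  139.8] -0.073 tilt [ 0.     0.002 -0.013] F [-0.2  0.1 -1.8] t 37.45 gap 14.2
-0.001,0,0,0.0237,0.0006,-0.0011,1.0,-0.001,0,0,0.0237,0.0006,-0.0011,1.0,-0.001,0,0,0.0237,0.0006,-0.0011,1.0,-0.001,0,0,0.0237,0.0006,-0.0011,1.0
```

View pics/w14.png

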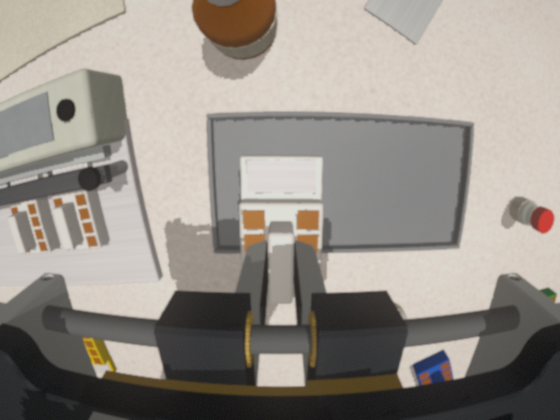

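play_rows(motion=[0.002, -0.002, 0.013, 0.024, 0.001, -0.001, 1, 0, 0, 0, 0.025, 0.001, -0.001, 1, 0, 0, 0, 0.025, 0, 0, 1, 0, 0, 0, 0.015, 0, 0, 1, 0, 0, 0, 0, 0, 0, 1])

```text
clock: 37.95
eef_pos: [589.1, -153.6, 47.4]
eef_rot: [2.141, 1.57, 0.501]
wrist_force: [-0.4, 0.1, -0.2]
finger_gap: 13.8
```

```bash
python3 - <<'E'
from h import *
go([590,-157,36],-.069,c=1,v=25)
E
```

```text
1 from [ 589.1 -153.6   47.4] -0.069 tilt [-0.     0.001  0.001] F [-0.4  0.1 -0.2] t 37.95 gap 13.8
0,0,0,0.0114,0.0011,0.0033,1.0
```

play_rows(motion=[0, 0, 0, 0.01, 0.001, 0.003, 1, 0, 0, 0, 0.002, 0, 0, 1, 0, 0, 0, 0.001, 0, 0, 1])

```text
clock: 38.25
eef_pos: [590.8, -155.6, 35.2]
eef_rot: [1.632, 1.568, -0.006]
wrist_force: [0.0, 0.2, -0.3]
finger_gap: 14.1
```

```bash
python3 - <<'E'
from h import *
go([590,-157,33],-.069,c=1,v=25)
E
```

```text
1 from [ 590.8 -155.6   35.2] -0.067 tilt [-0.     0.     0.003] F [ 0.   0.2 -0.3] t 38.25 gap 14.1
0.002,0,0,0.0022,-0.0007,0.0015,1.0
```

play_rows(motion=[0, 0, -0.003, 0.002, 0, 0, 1, 0, 0, 0, 0.001, 0, 0, 1])

```text
clock: 38.45
eef_pos: [591.3, -155.7, 33.1]
eef_rot: [1.35, 1.57, -0.288]
wrist_force: [-2.4, 1.4, 5.2]
finger_gap: 13.7
```

```bash
python3 - <<'E'
from h import *
go([590,-157,33],-.069,c=1,v=25)
E
```

```text
1 from [ 591.3 -155.7   33.1] -0.067 tilt [ 0.    -0.     0.001] F [-2.4  1.4  5.2] t 38.45 gap 13.7
0.002,0,0,0.0001,-0.0012,0.0014,1.0
```

Touching down on the tray floor. Release and lift.

play_rows(motion=[0, 0, 0, 0, 0, 0, -0.1, 0, 0, 0, 0, 0, 0, -0.1, 0, 0, 0, 0, 0, 0, -0.1, 0, 0, 0, 0, 0, 0, -0.1, 0, 0, 0, -0.025, 0, 0, -0.1, 0, 0, 0, -0.035, 0, 0, -0.1, 0, 0, 0, -0.04, -0.005, -0.005, -0.1, 0, 0, 0, -0.005, -0.01, -0.03, -0.1, 0, 0, 0, 0, 0, 0, -0.1])

```text
clock: 39.35
eef_pos: [578.1, -119.2, 142.4]
eef_rot: [1.822, 1.57, 0.183]
wrist_force: [0.3, 0.3, -0.1]
finger_gap: 51.6
```

```bash
python3 - <<'E'
from h import *
im,d=camera('wrist');cp=camera_params('wrist');save('','w15',im)
print(fit(cp,d,603,-157,base=5,a0=-.07,r=60))
go(pw(540,104,135),.048,c=-.1,v=36)
E
```

```text
(array([ 6.03294e+02, -1.58130e+02, -6.40000e-02,  3.94000e-01]), 11083, 2.5)
8 from [ 578.6 -120.7  142.6] -0.069 tilt [ 0.    -0.     0.002] F [ 0.6 -1.  -0.5] t 39.4 gap 51.7
-0.015,0,0,0.0009,-0.0077,-0.0309,-0.1,-0.015,0,0,0.0009,-0.0072,-0.031,-0.1,-0.015,0,0,0.0009,-0.0068,-0.0311,-0.1,-0.015,0,0,0.0009,-0.0063,-0.0312,-0.1,-0.015,0,0,0.0009,-0.0059,-0.0313,-0.1,-0.015,0,0,0.0009,-0.0054,-0.0313,-0.1,-0.015,0,0,0.0009,-0.0049,-0.0314,-0.1,-0.015,0,0,0.0009,-0.0045,-0.0315,-0.1
```

View pics/w15.png

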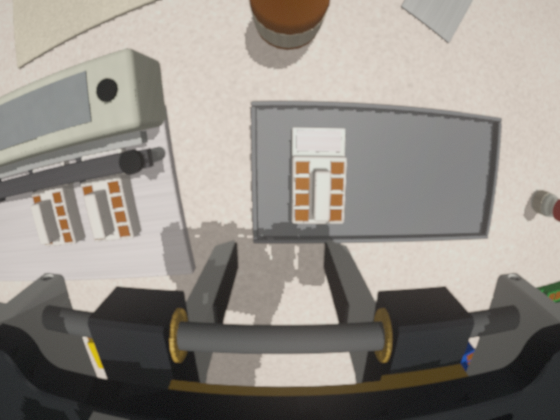

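Cassette A lies flat in the tray at (319,175). Next, bay 2.

play_rows(motion=[-0.015, 0, 0, 0, -0.008, -0.031, -0.1, -0.015, 0, 0, 0, -0.007, -0.031, -0.1, -0.015, 0, 0, 0, -0.007, -0.031, -0.1, -0.015, 0, 0, 0, -0.006, -0.031, -0.1, -0.015, 0, 0, 0, -0.006, -0.031, -0.1, -0.015, 0, 0, 0, -0.005, -0.031, -0.1, -0.015, 0, 0, 0, -0.005, -0.03, -0.1, -0.012, 0, 0, 0, -0.004, -0.02, -0.1, 0, 0, 0, 0, 0, 0, -0.1, 0, 0, 0, 0, 0, 0, -0.1])

```text
clock: 40.4
eef_pos: [534.7, 118.9, 137.0]
eef_rot: [-1.084, 1.567, -2.607]
wrist_force: [0.0, 0.3, -0.2]
finger_gap: 51.8
```

```bash
python3 - <<'E'
from h import *
pf()
im,d=camera('wrist');cp=camera_params('wrist')
for b in (1,2):
    q,n,e=fit(cp,d,*pw(605,BY[b],0)[:2],base=16,a0=.05,r=55);print(b,q,n,e, q[:2]@EX,q[:2]@EY)
go(pw(592,104.2,90),.048,c=-.1,v=25)
E
```

```text
press frame 539.8 93.1 137.0 yaw 0.048 Fpress 0.0 0.3 -0.2 gap 51.8 t 40.4
1 [6.01816e+02 5.60420e+01 5.40000e-02 2.05500e+00] 11018 6.31 603.8118242226948 27.10137540534801
2 [5.97606e+02 1.32425e+02 4.80000e-02 1.99900e+00] 11983 6.15 603.2716494823059 103.59840149296691
3 from [534.7 118.7 137. ] 0.047 tilt [-0.    -0.002 -0.004] F [ 0.3 -0.4 -0.3] t 40.45 gap 51.5
0,0,0,0.0157,0.0174,-0.0038,-0.1,0,0,0,0.0157,0.0174,-0.0038,-0.1,0,0,0,0.0157,0.0174,-0.0038,-0.1
```

play_rows(motion=[0, 0.002, 0.004, 0.016, 0.018, -0.004, -0.1, 0, 0, 0, 0.016, 0.018, -0.004, -0.1, 0, 0, 0, 0.014, 0.016, -0.003, -0.1, 0, 0, 0, 0, 0, 0, -0.1, 0, 0, 0, 0, 0, 0, -0.1])

```text
clock: 40.95
eef_pos: [589.4, 126.2, 89.2]
eef_rot: [1.005, 1.57, -0.526]
wrist_force: [0.1, 0.1, -0.3]
finger_gap: 51.8
```

```bash
python3 - <<'E'
from h import *
pf();go(pw(592,104,60),.048,c=-.1,v=25)
E
```

```text
press frame 594.8 97.7 89.2 yaw 0.04 Fpress 0.1 0.1 -0.3 gap 51.8 t 40.95
2 from [589.4 126.2  89.2] 0.04 tilt [ 0.    -0.     0.001] F [ 0.1  0.1 -0.3] t 40.95 gap 51.8
-0.004,0,0,0.0146,-0.0014,-0.0031,-0.1,-0.004,0,0,0.0146,-0.0014,-0.0031,-0.1
```

play_rows(motion=[-0.008, 0, 0, 0.01, -0.003, -0.006, -0.1, 0, 0, 0, 0.01, 0, 0, -0.1, 0, 0, 0, 0, 0, 0, -0.1])

```text
clock: 41.25
eef_pos: [585.3, 131.3, 69.1]
eef_rot: [1.375, 1.569, -0.148]
wrist_force: [0.3, -0.3, -0.6]
finger_gap: 51.8
```

```bash
python3 - <<'E'
from h import *
pf();go(pw(592,104,44),.048,c=-.1,v=25)
E
```

```text
press frame 590.9 103.0 69.1 yaw 0.047 Fpress 0.3 -0.3 -0.6 gap 51.8 t 41.25
2 from [585.3 131.3  69.1] 0.047 tilt [ 0.    -0.     0.002] F [ 0.3 -0.3 -0.6] t 41.25 gap 51.8
0,0,0,0.0125,0.0005,-0.0005,-0.1,0,0,0,0.0125,0.0005,-0.0005,-0.1
```

play_rows(motion=[0, 0, -0.002, 0.012, 0.001, -0.001, -0.1, 0, 0, 0, 0.013, 0, 0, -0.1, 0, 0, 0, 0, 0, 0, -0.1])

```text
clock: 41.55
eef_pos: [586.0, 132.5, 42.3]
eef_rot: [0.417, 1.57, -1.106]
wrist_force: [0.2, -0.5, -0.3]
finger_gap: 51.5
```

```bash
python3 - <<'E'
from h import *
pf();go(pw(592,104,44),.048,c=-.1,v=25)
E
```

```text
press frame 591.7 104.2 42.3 yaw 0.048 Fpress 0.2 -0.5 -0.3 gap 51.5 t 41.55
1 from [586.  132.5  42.3] 0.048 tilt [ 0. -0.  0.] F [ 0.2 -0.5 -0.3] t 41.55 gap 51.5
0,0,0,-0.0017,0.0003,0.0002,-0.1
```

play_rows(motion=[0, 0, 0, -0.001, 0, 0, 1, 0, 0, 0, 0, 0, 0, 1, 0, 0, 0, 0, 0, 0, 1, 0, 0, 0, 0, 0, 0, 1, 0, 0, 0, 0, 0, 0, 1, 0, 0, 0, 0, 0, 0, 1, 0, 0, 0, 0, 0, 0, 1, 0, 0, 0, 0, 0, 0, 1])

```text
clock: 42.35
eef_pos: [586.6, 131.9, 43.9]
eef_rot: [0.919, 1.569, -0.605]
wrist_force: [0.8, -1.2, -1.0]
finger_gap: 13.9
```

```bash
python3 - <<'E'
from h import *
pf();go(pw(540,103,44),.048,c=1,v=10)
E
```

```text
press frame 592.2 103.6 43.9 yaw 0.047 Fpress 0.8 -1.2 -1.0 gap 13.9 t 42.35
6 from [586.6 131.9  43.9] 0.047 tilt [ 0.    -0.001  0.001] F [ 0.8 -1.2 -1. ] t 42.35 gap 13.9
0,0,0,0,-0.0087,0.0001,1.0,0,0,0,0,-0.0087,0.0001,1.0,0,0,0,0,-0.0087,0.0001,1.0,0,0,0,0,-0.0087,0.0001,1.0,0,0,0,0,-0.0087,0.0001,1.0,0,0,0,0,-0.0087,0.0001,1.0
```

play_rows(motion=[0, 0, 0, 0, -0.009, 0.001, 1, 0, 0, 0, 0, -0.01, 0.0005, 1, 0, 0, 0, 0, -0.01, 0, 1, 0, 0, 0, 0, -0.01, 0, 1, 0, 0, 0, 0, -0.01, 0, 1, 0, 0, 0, 0, -0.002, 0, 1, 0, 0, 0, 0, 0, 0, 1])

```text
clock: 43.05
eef_pos: [530.9, 128.7, 44.1]
eef_rot: [2.087, 1.569, 0.564]
wrist_force: [0.4, 0.2, -0.7]
finger_gap: 13.9
```

```bash
python3 - <<'E'
from h import *
pf()
E
```

```text
press frame 536.4 103.0 44.1 yaw 0.048 Fpress 0.4 0.2 -0.7 gap 13.9 t 43.05
```

play_rows(motion=[0, 0, 0, -0.025, 0, 0, 1, 0, 0, 0, -0.03, 0, 0, 1, 0, 0, 0, -0.03, 0, 0, 1, 0, 0, 0, -0.01, 0, 0, 1])

```text
clock: 43.45
eef_pos: [530.1, 128.6, 140.3]
eef_rot: [-1.828, 1.568, 2.932]
wrist_force: [1.0, -0.8, -0.3]
finger_gap: 13.5
```

```bash
python3 - <<'E'
from h import *
pf();go([586,-224,140],-.069,c=1,v=36)
E
```

```text
press frame 535.7 103.0 140.3 yaw 0.048 Fpress 1.0 -0.8 -0.3 gap 13.5 t 43.45
10 from [530.1 128.6 140.3] 0.048 tilt [ 0.     0.001 -0.003] F [ 1.  -0.8 -0.3] t 43.45 gap 13.5
0.012,0,0,0,0.0039,0.0355,1.0,0.012,0,0,0,0.0043,0.0354,1.0,0.012,0,0,0,0.0047,0.0354,1.0,0.012,0,0,0,0.0051,0.0353,1.0,0.012,0,0,0,0.0055,0.0353,1.0,0.012,0,0,0,0.006,0.0352,1.0,0.012,0,0,0,0.0064,0.0351,1.0,0.012,0,0,0,0.0068,0.035,1.0,0.012,0,0,0,0.0072,0.035,1.0,0.012,0,0,0,0.0076,0.0349,1.0
```

play_rows(motion=[0.012, 0, 0, -0.001, 0.004, 0.035, 1, 0.012, 0, 0, -0.001, 0.004, 0.035, 1, 0.012, 0, 0, -0.001, 0.005, 0.035, 1, 0.012, 0, 0, -0.001, 0.005, 0.035, 1, 0.012, 0, 0, -0.001, 0.006, 0.035, 1, 0.012, 0, 0, -0.001, 0.006, 0.035, 1, 0.012, 0, 0, -0.001, 0.006, 0.035, 1, 0.012, 0, 0, -0.001, 0.007, 0.035, 1, 0.012, 0, 0, -0.001, 0.007, 0.035, 1, 0.01, 0, 0, 0, 0.007, 0.028, 1, 0, 0, 0, 0, 0, 0, 1, 0, 0, 0, 0, 0, 0, 1])

```text
clock: 44.65
eef_pos: [585.9, -228.0, 138.3]
eef_rot: [-1.965, 1.56, 2.675]
wrist_force: [-0.9, 0.1, -0.5]
finger_gap: 14.2
```

```bash
python3 - <<'E'
from h import *
im,d=camera('wrist');cp=camera_params('wrist');save('','w16',im);s,p,y,M=pose()
q,n,e=fit(cp,d,p[0]+13,p[1],base=p[2]-28,a0=y);print(q,n,e,'base-TCP',-28+q[3],'dyaw',q[2]-y,'off',((q[:2]-p[:2])@[np.cos(y),np.sin(y)]).round(1))
go([586,-227,45],-.069,c=1,v=25)
E
```

```text
[ 5.96998e+02 -2.28381e+02 -7.20000e-02  1.23600e+00] 9995 4.2 base-TCP -26.764 dyaw 0.00046403325323246536 off 11.1
4 from [ 585.9 -227.8  138.3] -0.072 tilt [ 0.     0.004 -0.011] F [ 0.3 -0.8 -1.9] t 44.7 gap 13.8
-0.001,0,0,0.0233,0,-0.0002,1.0,-0.001,0,0,0.0233,0,-0.0002,1.0,-0.001,0,0,0.0233,0,-0.0002,1.0,-0.001,0,0,0.0233,0,-0.0002,1.0
```

View pics/w16.png

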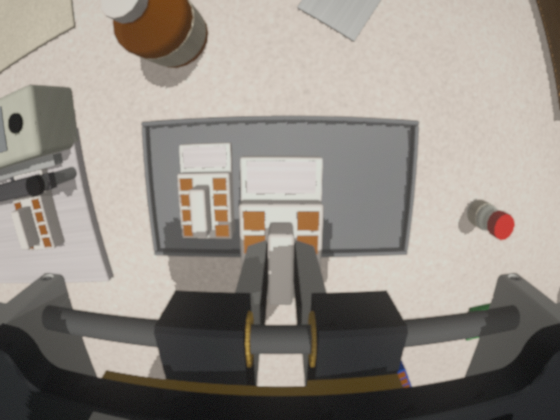

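play_rows(motion=[0, -0.004, 0.011, 0.024, 0, 0.001, 1, 0, 0, 0, 0.025, 0, 0.001, 1, 0, 0, 0, 0.025, 0, 0, 1, 0, 0, 0, 0.013, 0, 0, 1, 0, 0, 0, 0, 0, 0, 1])

```text
clock: 45.2
eef_pos: [586.2, -224.6, 48.6]
eef_rot: [1.746, 1.569, 0.109]
wrist_force: [-0.6, -0.0, -0.2]
finger_gap: 13.6
```

```bash
python3 - <<'E'
from h import *
go([587,-227,35],-.069,c=1,v=25)
E
```

```text
1 from [ 586.2 -224.6   48.6] -0.067 tilt [-0.     0.     0.002] F [-0.6 -0.  -0.2] t 45.2 gap 13.6
0.002,0,0,0.0136,0.0009,0.0024,1.0
```

play_rows(motion=[0.002, 0, -0.002, 0.012, 0.001, 0.002, 1, 0, 0, 0, 0.001, 0, 0, 1, 0, 0, 0, 0.002, 0, 0, 1])

```text
clock: 45.5
eef_pos: [588.6, -226.4, 35.1]
eef_rot: [1.295, 1.568, -0.344]
wrist_force: [-0.2, -1.0, -0.7]
finger_gap: 13.5
```

```bash
python3 - <<'E'
from h import *
go([587,-227,33],-.069,c=1,v=25)
E
```

```text
1 from [ 588.6 -226.4   35.1] -0.068 tilt [ 0.    -0.001  0.003] F [-0.2 -1.  -0.7] t 45.5 gap 13.5
0.001,0,0,0.0021,-0.0015,0.0007,1.0
```

play_rows(motion=[0, 0.001, -0.003, 0.002, -0.001, 0, 1, 0, 0, 0, 0.002, 0, 0, 1])

```text
clock: 45.7
eef_pos: [587.9, -226.7, 32.6]
eef_rot: [1.148, 1.57, -0.491]
wrist_force: [-12.5, 4.9, 23.0]
finger_gap: 14.0
```

```bash
python3 - <<'E'
from h import *
go([587,-227,33],-.069,c=1,v=25)
E
```

```text
1 from [ 587.9 -226.7   32.6] -0.068 tilt [ 0.    -0.     0.001] F [-12.5   4.9  23. ] t 45.7 gap 14.0
0.001,0,0,-0.0004,-0.0009,0.0004,1.0
```

On the floor. Release and lift.

play_rows(motion=[0, 0, 0, 0, 0, 0, 1, 0, 0, 0, 0, 0, 0, -0.1, 0, 0, 0, 0, 0, 0, -0.1, 0, 0, 0, 0, 0, 0, -0.1, 0, 0, 0, 0, 0, 0, -0.1, 0, 0, 0, -0.025, 0, 0, -0.1, 0, 0, 0, -0.035, 0, 0, -0.1, 0, 0, 0, -0.04, -0.005, -0.005, -0.1, 0, 0, 0, -0.005, -0.01, -0.03, -0.1, 0, 0, 0, 0, 0, 0, -0.1])

```text
clock: 46.7
eef_pos: [574.7, -190.1, 141.6]
eef_rot: [1.64, 1.57, -0.0]
wrist_force: [0.1, 0.2, -0.7]
finger_gap: 51.6
```

```bash
python3 - <<'E'
from h import *
im,d=camera('wrist');cp=camera_params('wrist');save('','w17',im)
print(fit(cp,d,603,-157,base=5,a0=-.07,r=55),fit(cp,d,600,-227,base=5,a0=-.07,r=55))
go(pw(540,28,135),.048,c=-.1,v=36)
E
```

```text
(array([ 6.03496e+02, -1.57522e+02, -7.30000e-02,  6.16000e-01]), 9418, 3.27) (array([ 5.99656e+02, -2.29414e+02, -7.10000e-02,  7.33000e-01]), 9548, 3.52)
7 from [ 575.2 -191.7  141.8] -0.07 tilt [ 0.    -0.001  0.002] F [ 0.4 -0.2  0.5] t 46.75 gap 51.5
-0.017,0,0,0.001,-0.0077,-0.0346,-0.1,-0.017,0,0,0.001,-0.0072,-0.0348,-0.1,-0.017,0,0,0.001,-0.0066,-0.0349,-0.1,-0.017,0,0,0.001,-0.006,-0.035,-0.1,-0.017,0,0,0.001,-0.0054,-0.0351,-0.1,-0.017,0,0,0.001,-0.0048,-0.0352,-0.1,-0.017,0,0,0.001,-0.0042,-0.0352,-0.1
```

View pics/w17.png

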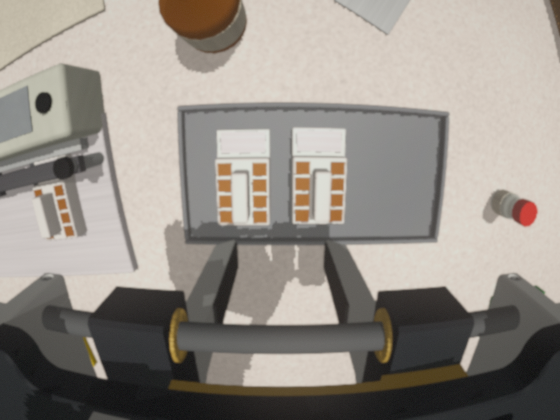

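Two are flat in the tray, at (243,178) and (319,175). The last one is in bay 1.

play_rows(motion=[-0.017, 0, 0, 0, -0.008, -0.035, -0.1, -0.017, 0, 0, 0, -0.007, -0.035, -0.1, -0.017, 0, 0, 0, -0.007, -0.035, -0.1, -0.017, 0, 0, 0, -0.006, -0.035, -0.1, -0.017, 0, 0, 0, -0.005, -0.034, -0.1, -0.016, 0, 0, 0, -0.004, -0.03, -0.1, -0.012, 0, 0, 0, -0.003, -0.025, -0.1, 0, 0, 0, 0, 0, 0, -0.1, 0, 0, 0, 0, 0, 0, -0.1])

```text
clock: 47.65
eef_pos: [539.5, 41.4, 136.5]
eef_rot: [-1.186, 1.567, -2.713]
wrist_force: [-0.2, 0.5, 0.4]
finger_gap: 51.7
```

```bash
python3 - <<'E'
from h import *
pf()
im,d=camera('wrist');cp=camera_params('wrist')
for b in (1,):
    q,n,e=fit(cp,d,*pw(605,BY[b],0)[:2],base=16,a0=.05,r=55);print(b,q,n,e, q[:2]@EX,q[:2]@EY)
go(pw(592,27.8,85),.048,c=-.1,v=25)
E
```

```text
press frame 540.9 15.5 136.5 yaw 0.044 Fpress -0.2 0.5 0.4 gap 51.7 t 47.65
1 [6.0122e+02 5.6476e+01 4.7000e-02 1.7350e+00] 11789 5.96 603.2373346843127 27.563472549127948
3 from [539.5  41.2 136.5] 0.043 tilt [-0.    -0.001 -0.004] F [-0.4 -0.1 -0.8] t 47.7 gap 51.7
-0.002,0,0,0.0172,0.017,-0.0043,-0.1,-0.002,0,0,0.0172,0.017,-0.0042,-0.1,-0.002,0,0,0.0172,0.017,-0.0042,-0.1
```

play_rows(motion=[-0.004, 0.001, 0.004, 0.016, 0.017, -0.006, -0.1, -0.002, 0, 0, 0.016, 0.017, -0.005, -0.1, 0, 0, 0, 0.014, 0.014, -0.005, -0.1, 0, 0, 0, 0, 0, 0, -0.1, 0, 0, 0, 0, 0, 0, -0.1])

```text
clock: 48.2
eef_pos: [589.4, 53.6, 88.6]
eef_rot: [0.532, 1.57, -0.996]
wrist_force: [-1.0, -1.2, 0.9]
finger_gap: 51.9
```

```bash
python3 - <<'E'
from h import *
pf();go(pw(592,27.8,60),.048,c=-.1,v=25)
E
```

```text
press frame 591.3 25.2 88.6 yaw 0.043 Fpress -1.0 -1.1 0.9 gap 51.9 t 48.2
2 from [589.4  53.6  88.6] 0.043 tilt [ 0.    -0.001  0.001] F [-1.  -1.2  0.9] t 48.2 gap 51.9
-0.003,0,0,0.0143,0.0003,-0.0013,-0.1,-0.003,0,0,0.0143,0.0003,-0.0013,-0.1
```

play_rows(motion=[-0.005, 0, 0, 0.012, 0.001, -0.003, -0.1, 0, 0, 0, 0.012, 0, 0, -0.1, 0, 0, 0, 0, 0, 0, -0.1])

```text
clock: 48.5
eef_pos: [589.9, 55.2, 64.0]
eef_rot: [1.038, 1.569, -0.487]
wrist_force: [0.1, -0.2, 0.2]
finger_gap: 52.0
```

```bash
python3 - <<'E'
from h import *
pf();go(pw(592,27.8,43.5),.048,c=-.1,v=25)
E
```

```text
press frame 591.8 26.9 64.0 yaw 0.046 Fpress 0.1 -0.3 0.2 gap 52.0 t 48.5
1 from [589.9  55.2  64. ] 0.046 tilt [ 0.    -0.001  0.002] F [ 0.1 -0.2  0.2] t 48.5 gap 52.0
-0.002,0,0,0.0205,0.0002,-0.0009,-0.1
```

play_rows(motion=[-0.002, 0.001, -0.002, 0.01, 0, -0.001, -0.1, 0, 0, 0, 0.01, 0, 0, -0.1, 0, 0, 0, 0, 0, 0, -0.1])

```text
clock: 48.8
eef_pos: [589.6, 56.2, 42.5]
eef_rot: [-1.241, 1.571, -2.764]
wrist_force: [-0.1, 0.6, -1.0]
finger_gap: 51.7
```

```bash
python3 - <<'E'
from h import *
pf();go(pw(592,27.8,43.5),.048,c=-.1,v=25)
E
```

```text
press frame 591.6 27.8 42.5 yaw 0.049 Fpress -0.0 0.6 -1.0 gap 51.7 t 48.8
1 from [589.6  56.2  42.5] 0.049 tilt [-0. -0. -0.] F [-0.1  0.6 -1. ] t 48.8 gap 51.7
0.001,0,0,-0.001,0.0004,0,-0.1
```

play_rows(motion=[0, 0, 0, -0.001, 0, 0, 1, 0, 0, 0, 0, 0, 0, 1, 0, 0, 0, 0, 0, 0, 1, 0, 0, 0, 0, 0, 0, 1, 0, 0, 0, 0, 0, 0, 1, 0, 0, 0, 0, 0, 0, 1, 0, 0, 0, 0, 0, 0, 1, 0, 0, 0, 0, 0, 0, 1])

```text
clock: 49.6
eef_pos: [590.1, 55.8, 44.4]
eef_rot: [1.12, 1.569, -0.402]
wrist_force: [0.3, -1.4, -0.1]
finger_gap: 13.9
```

```bash
python3 - <<'E'
from h import *
pf()
E
```

```text
press frame 592.1 27.4 44.4 yaw 0.048 Fpress 0.2 -1.4 -0.1 gap 13.9 t 49.6
```

play_rows(motion=[0, 0, 0, 0, -0.009, 0.001, 1, 0, 0, 0, 0, -0.01, 0.0005, 1, 0, 0, 0, 0, -0.01, 0, 1, 0, 0, 0, 0, -0.01, 0, 1, 0, 0, 0, 0, -0.01, 0, 1, 0, 0, 0, 0, -0.002, 0, 1, 0, 0, 0, 0, 0, 0, 1])

```text
clock: 50.3
eef_pos: [534.6, 52.3, 44.6]
eef_rot: [1.929, 1.569, 0.407]
wrist_force: [-0.3, 0.0, -0.8]
finger_gap: 14.0
```

play_rows(motion=[0, 0, 0, -0.025, 0, 0, 1, 0, 0, 0, -0.03, 0, 0, 1, 0, 0, 0, -0.03, 0, 0, 1, 0, 0, 0, -0.01, 0, 0, 1])

```text
clock: 50.7
eef_pos: [533.8, 52.3, 140.7]
eef_rot: [-1.972, 1.568, 2.79]
wrist_force: [-0.2, 0.4, -1.1]
finger_gap: 13.9
```

```bash
python3 - <<'E'
from h import *
pf();go([582,-294,140],-.069,c=1,v=36)
E
```

```text
press frame 535.7 26.6 140.7 yaw 0.049 Fpress -0.1 0.4 -1.1 gap 13.9 t 50.7
10 from [533.8  52.3 140.7] 0.049 tilt [ 0.     0.001 -0.003] F [-0.2  0.4 -1.1] t 50.7 gap 13.9
0.012,0,0,0.0001,0.0031,0.0348,1.0,0.012,0,0,0.0001,0.0035,0.0348,1.0,0.012,0,0,0.0001,0.0039,0.0347,1.0,0.012,0,0,0.0001,0.0044,0.0347,1.0,0.012,0,0,0.0001,0.0048,0.0346,1.0,0.012,0,0,0.0001,0.0052,0.0346,1.0,0.012,0,0,0.0001,0.0056,0.0345,1.0,0.012,0,0,0.0001,0.006,0.0344,1.0,0.012,0,0,0.0001,0.0064,0.0344,1.0,0.012,0,0,0.0001,0.0068,0.0343,1.0
```

play_rows(motion=[0.012, 0, 0, -0.001, 0.003, 0.035, 1, 0.012, 0, 0, -0.001, 0.004, 0.035, 1, 0.012, 0, 0, -0.001, 0.004, 0.035, 1, 0.012, 0, 0, -0.001, 0.004, 0.035, 1, 0.012, 0, 0, -0.001, 0.005, 0.035, 1, 0.012, 0, 0, -0.001, 0.005, 0.035, 1, 0.012, 0, 0, -0.001, 0.006, 0.035, 1, 0.012, 0, 0, -0.001, 0.006, 0.034, 1, 0.012, 0, 0, -0.001, 0.006, 0.034, 1, 0.01, 0, 0, 0, 0.007, 0.026, 1, 0, 0, 0, 0, 0, 0, 1, 0, 0, 0, 0, 0, 0, 1])

```text
clock: 51.9
eef_pos: [582.8, -299.9, 137.7]
eef_rot: [-2.053, 1.559, 2.588]
wrist_force: [0.2, -0.7, -1.0]
finger_gap: 13.4
```

```bash
python3 - <<'E'
from h import *
im,d=camera('wrist');cp=camera_params('wrist');save('','w18',im);s,p,y,M=pose()
q,n,e=fit(cp,d,p[0]+13,p[1],base=p[2]-28,a0=y);print(q,n,e,'base-TCP',-28+q[3],'dyaw',q[2]-y,'off',((q[:2]-p[:2])@[np.cos(y),np.sin(y)]).round(1))
go([582,-298,45],-.069,c=1,v=25)
E
```

```text
[ 5.94106e+02 -3.00244e+02 -7.20000e-02  6.94000e-01] 9949 4.2 base-TCP -27.306 dyaw -0.0005985998973582485 off 11.4
4 from [ 582.7 -299.7  137.7] -0.071 tilt [ 0.     0.006 -0.011] F [ 0.2 -0.9 -1.4] t 51.95 gap 14.0
-0.001,0,0,0.0232,-0.0002,-0.0004,1.0,-0.001,0,0,0.0232,-0.0002,-0.0004,1.0,-0.001,0,0,0.0232,-0.0002,-0.0004,1.0,-0.001,0,0,0.0232,-0.0002,-0.0004,1.0
```

View pics/w18.png

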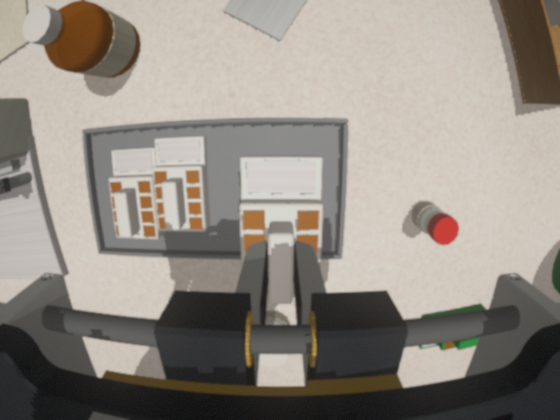

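Cassette B at (180,187) now sits closer to A than when I placed it, so it was probably knocked. I'll place C first, then check.

play_rows(motion=[0, -0.006, 0.011, 0.024, 0, 0.001, 1, 0, 0, 0, 0.025, 0, 0, 1, 0, 0, 0, 0.025, 0, 0, 1, 0, 0, 0, 0.013, 0, 0, 1, 0, 0, 0, 0, 0, 0, 1])

```text
clock: 52.45
eef_pos: [583.3, -295.8, 48.1]
eef_rot: [1.169, 1.569, -0.468]
wrist_force: [-0.3, 0.1, -0.5]
finger_gap: 14.2
```

```bash
python3 - <<'E'
from h import *
im,d=camera('wrist');cp=camera_params('wrist');save('','w19',im)
go([584,-298,35],-.069,c=1,v=25)
im,d=camera('top');cp=camera_params('top');print(fit(cp,d,600,-158,base=7,fish=False,r=55,a0=-.07),fit(cp,d,605,-220,base=7,fish=False,r=55,a0=-.07))
E
```

```text
1 from [ 583.7 -296.    49.2] -0.066 tilt [ 0.    -0.001  0.002] F [-0.3 -0.1 -0.1] t 52.5 gap 13.7
0.003,0,0,0.0142,0.0005,0.002,1.0
(array([ 6.05477e+02, -1.54189e+02, -8.60000e-02,  1.95500e+00]), 1230, 5.92) (array([ 6.10758e+02, -2.03349e+02, -6.90000e-02,  6.90000e-01]), 904, 4.32)
```

View pics/w19.png

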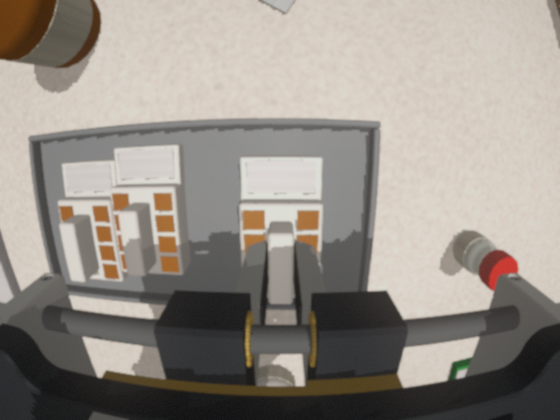

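play_rows(motion=[0.002, 0, -0.002, 0.012, 0, 0.002, 1, 0, 0, 0, 0.001, 0, 0, 1, 0, 0, 0, 0.002, 0, 0, 1])

```text
clock: 52.85
eef_pos: [585.5, -299.3, 37.5]
eef_rot: [0.988, 1.563, -0.651]
wrist_force: [-0.3, -0.6, -0.4]
finger_gap: 13.4
```

```bash
python3 - <<'E'
from h import *
go([584,-298,33],-.069,c=1,v=25)
E
```

```text
1 from [ 585.5 -299.3   37.5] -0.068 tilt [ 0.    -0.004  0.006] F [-0.3 -0.6 -0.4] t 52.85 gap 13.4
0.001,0,0,0.0045,-0.0016,-0.0012,1.0
```

play_rows(motion=[0, 0.004, -0.006, 0.004, -0.001, 0, 1, 0, 0, 0, 0.002, 0, 0, 1])

```text
clock: 53.05
eef_pos: [584.8, -299.6, 33.2]
eef_rot: [1.189, 1.57, -0.45]
wrist_force: [-12.7, 6.4, 26.9]
finger_gap: 13.8
```

```bash
python3 - <<'E'
from h import *
go([584,-298,33],-.069,c=1,v=25)
E
```

```text
1 from [ 584.8 -299.6   33.2] -0.068 tilt [ 0.    -0.     0.001] F [-12.7   6.4  26.9] t 53.05 gap 13.8
0.001,0,0,0.0002,-0.0009,-0.0015,1.0
```

play_rows(motion=[0, 0, 0, 0, 0, 0, 1, 0, 0, 0, 0, 0, 0, -0.1, 0, 0, 0, 0, 0, 0, -0.1, 0, 0, 0, 0, 0, 0, -0.1, 0, 0, 0, 0, 0, 0, -0.1, 0, 0, 0, -0.025, 0, 0, -0.1, 0, 0, 0, -0.035, 0, 0, -0.1, 0, 0, 0, -0.04, -0.005, -0.005, -0.1, 0, 0, 0, -0.02, -0.02, -0.03, -0.1, 0, 0, 0, 0, -0.02, -0.03, -0.1, 0, 0, 0, 0, -0.01, -0.02, -0.1, 0, 0, 0, 0, 0, 0, -0.1, 0, 0, 0, 0, 0, 0, -0.1])

```text
clock: 54.35
eef_pos: [533.9, -208.9, 157.8]
eef_rot: [1.891, 1.57, 0.251]
wrist_force: [-0.2, 0.0, 0.9]
finger_gap: 51.7
```

```bash
python3 - <<'E'
from h import *
im,d=camera('wrist');cp=camera_params('wrist');save('','w20',im)
for c in [(605,-155),(611,-203),(598,-299)]: print(fit(cp,d,*c,base=5,a0=-.07,r=52))
v,u=np.mgrid[0:420,0:560].astype(float);P=wpix(cp,u,v,d.astype(float))
q=(P[...,0]>500)&(P[...,0]<700)&(P[...,1]>-400)&(P[...,1]<-70)&(P[...,2]>3)&(P[...,2]<25)&(d>0)
print(cv2.minAreaRect(P[q][:,:2].astype(np.float32)))
for c in [(605,-155),(611,-203),(598,-299)]:
    for dx in(-40,35): 
        for dy in (-20,20):
            k=np.hypot(P[...,0]-c[0]-dx,P[...,1]-c[1]-dy)<4; print(np.median(P[k][:,2]).round(1),end=' ')
    print()
pf()
E
```

```text
(array([ 6.03270e+02, -1.53638e+02, -9.50000e-02,  1.56700e+00]), 7807, 5.58)
(array([ 6.08523e+02, -2.02541e+02, -6.50000e-02,  1.23900e+00]), 8660, 5.22)
(array([ 5.96244e+02, -3.00528e+02, -6.80000e-02,  1.37000e-01]), 7489, 2.99)
((598.3687744140625, -227.4724884033203), (271.181640625, 140.9841766357422), 86.00736236572266)
278.7 270.7 17.3 17.2 
29.1 270.6 17.3 16.8 
29.3 271.2 17.4 15.7 
press frame 523.3 -234.4 157.6 yaw -0.07 Fpress 0.6 0.2 -0.3 gap 51.5 t 54.4
```

View pics/w20.png

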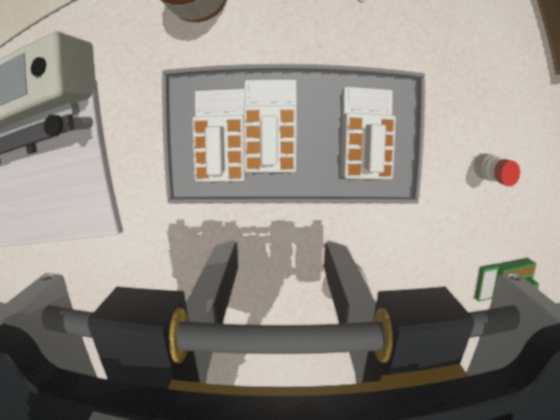

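```bash
python3 - <<'E'
from h import *
im,d=camera('scene');save('','s20',im);cp=camera_params('scene')
v,u=np.mgrid[0:420,0:560].astype(float);P=pix(cp,u,v,d.astype(float));k=np.hypot(P[...,0]-526,P[...,1]-395)<10;print('pad z',np.median(P[k][:,2]))
for r in place_of('scene','jar')[:1]+place_of('scene','amber')[:1]+place_of('scene','vial')[:1]: print(cam2w(cp,r['at']).round())
E
```

```text
pad z 71.66315606408119
[ 436. -274.   -2.]
[ 757. -135.   -1.]
[ 629. -303.   19.]
```

View pics/s20.png

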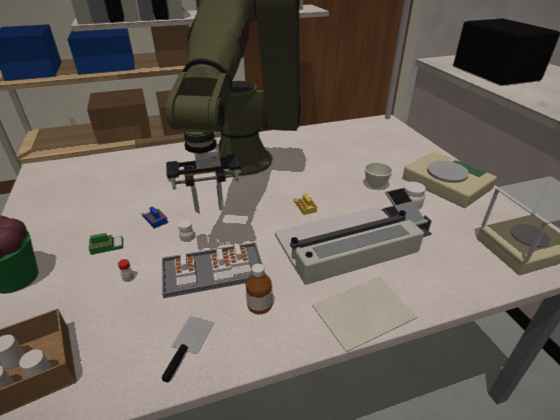

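The three white cassettes are in the tray at (185,268), (225,265) and (240,258). The press bed is empty, the pedal is up, and the jar, bottles and other things are where they were. The gripper is clear of everything.

```bash
python3 -c "
from cell import *
print(sign_off())"
```

```text
the job is handed in; nothing more can be done
None
```

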